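# Set up the stand magnifier over the magazine

## Task

Set up the stand magnifier for reading: carry it by its black grip to the round cork mat, stand it there with its whole foot on the mat and its lens over the magazine, and let go. Then take the orange tab and raise the drooping arm until it is level, so that the lens lies parallel above the page, and leave it there. Leave the salt shaker, dish and timer where they are.

Things in the scene. Friction and masses are not known exactly. Their poses are not given: they have to be found in the camera images.
- magnifier: stand magnifier, loose, about 0.8 kg, mostly in its foot. Origin: centre of the foot's underside; z up; x the way the arm points. White round foot 120 mm across, 18 mm high; 20 mm post on its centre; hinge block 30 x 24 mm at z 130 to 170 mm (hinge ends 18 mm out at -y, 26 mm at +y); above it the black grip, 36 mm along x, 24 mm along y between flat sides, z 169 to 235 mm
- swing_arm (a joint): angle of the arm above level, rad: 0 level, negative drooping, stops at -0.7 and 0.9. The hinge lies along the magnifier's y, 150 mm above the foot's underside. Friction holds it where it is released; it takes about 1 N up at the tab to raise it, and the foot then stays standing
- grip (a point): point in the middle of the black carrying grip, 205 mm above the underside of the foot, on the post's axis; axes as the magnifier
- lens (a point): centre of the round lens (71 mm over its white rim, 9 mm thick), 150 mm from the hinge axis along the arm; x along the arm outward, y along the hinge, z square to the lens (up when the arm is level)
- tab (a point): point in the middle of the orange tab at the arm's end, 212 mm from the hinge axis along the arm; the tab is 16 mm wide (along y), 12 mm thick, and sticks out about 48 mm beyond the lens rim (to 235 mm from the hinge axis). Axes as the lens.
- mat: fixed round cork mat, 160 mm diameter, 4 mm thick; origin in the centre of its underside on the table; it lies 195 mm from the magazine's centre, on its -y side, the one nearer the robot
- magazine: magazine lying flat with a bright cover, fixed, 285 mm along its x, 210 mm along its y, up to 19 mm high with curled corners (solid 6 mm); origin in the middle of its underside
- salt_shaker: glass shaker with a grey domed top, 44 mm diameter, 90 mm tall; loose bystander, origin in the centre of its underside
- ramekin: small cream glazed dish, 66 mm diameter, 34 mm tall; loose bystander, origin in the centre of its underside
- timer: cream wind-up kitchen timer, 58 mm diameter, 42 mm tall; loose bystander, origin in the centre of its underside
Things that resemble listed ones, but are neither listed nor needed, are in the scene too. Of the things that look like the mat, the larger one is meant.

How it is judged:
By the outcome, as a careful person would: the job done as asked, in the order asked, and still so for the second after the job is handed in, with the robot touching nothing.
It also fails if it takes over 51 s, if anything falls off the work surface, if the arm or the gripper's body presses on something with over 40 N, if the wrist force passes 120 N, or if a joint passes its speed limit or range.

## Robot

A 6-joint arm with a two-finger parallel gripper is mounted at the origin on a cart in front of the work surface, level with it; the furniture and walls round the work are solid. World frame = base frame: x ahead of the robot, y to its left, z up, the work surface at z = 0. Lengths are in mm, angles in rad, forces in N, time in s.
With the tool pointing down it reaches from about 350 to 975 mm from the base axis. Payload 7.1 kg.
Tool frame: the origin (TCP) lies on the centre line of the jaws, within the pads' length; the fingertips stand 8 mm ahead of it and the grasp point (between the pads) lies 11 mm behind it; x points along the fingers, z is the direction in which the jaws open and shut, and the axes are right-handed (so a half turn about x gives the same grasp; the last joint's range is limited). The gripper opens to 88 mm and grips with 3 to 60 N. Pads are 20 mm wide; open, the fingers measure 115 mm over their backs; the gripper's body (75 mm by 178 mm) begins 61 mm behind the grasp point.
Start: joints at [-0.019, 0.423, 1.63, -0, 1.089, -0.019], TCP at [624.984, 0.026, 202.975] pointing down, gripper open.
Joint ranges: [-3, 3], [-0.9, 2.11], [0.09, 2.58], [-1.31, 4.45], [0.11, 2.69], [-2.54, 2.54]. Speed limits (rad/s): [2.39, 2.39, 3.01, 3.14, 3.14, 3.14].

## Interface

Orientations are given as a rotation vector (axis times angle).
In Python, from workcell import status, get_image, camera_params, close_job gives the robot as it stands. The module is installed in compiled form; this text tells all that it offers.
- The arm moves only by the tool apply_moves, never from a script. Its argument "increments" is a list of rows, each a list of 7 numbers: the closure in counts, from 0 (fully open) to 255 (shut), then the shift along the tool's x, y, z in mm, then the turn, a rotation vector about the tool's x, y, z in degrees. A call has exactly 8 rows; each row shifts and turns the commanded pose from where the row before left it, along the tool's axes as they then stand; what a row does not reach is not made up. A row lasts 1/8 s, in which the tool goes at most 62.5 mm and 10.7 degrees, less where a joint would pass 70% of its speed; a pose out of reach is approached as far as the arm can. A call with a gripper value outside its range is refused whole. The fingers move at their own pace and stop on an object; the grip force is fixed at half the most. Time passes only in rows, so rows that do not move let the fingers close, or fill a call up. It gives the time, the measured TCP pose, the force and the opening at its end, in the units of the state.
- status.get_obs(): the state, without advancing time (a new reading comes with each control period).
- get_image(name): name is "scene" or "side" or "wrist"; returns the picture (400x640x3 uint8, red, green, blue); there is no depth.
- camera_params(name): a dict with "camera_matrix" (3x3 intrinsics, pixels), "rvec" (rotation vector, rad) and "tvec" (3), from world to camera coordinates, as OpenCV has them; the wrist camera has in their place "T_tool_cam" (4x4, takes a point from camera to tool coordinates, whose origin is the TCP and whose axes are the tool frame's). Camera axes: x right, y down, z forward; pixel columns grow to the right and rows downward; lengths in mm; the calibration is good to about 2 mm. A picture is of the moment at which its call begins: read the wrist's pose just before it. camera_params takes no time and is no camera call.
- close_job(): hands the job in, once; it reports no verdict.
The state is a dict: "t": time; "qpos": joint angles; "qvel": joint speeds; "joint_torque": joint torques, N m; "ee_pos": TCP position; "orientation": TCP orientation; "ft_force": force on the tool from outside, world axes, zero at the start; "moment": the same for the moment, N m; "width": finger opening in mm.
Only numpy, scipy, OpenCV 4.12 (cv2) and the standard library are available. Lean on these libraries where they do the work, as an engineer would, in place of code of your own. Each camera call takes 0.05 s, during which the arm holds its last target.

## Working session

There is one attempt and no reset: what is moved stays moved. The work goes in short steps, Python scripts to look and compute and a tool call to move; the robot and the scene stay as the last step left them, time stands still between calls to the robot, and variables do not carry over. Pictures are saved under pics/ and viewed, and the job is handed in when it is done.

Besides the shell and the picture viewer there is one more tool, called as name([rows], argument=value, ...), one row to a line, values as JSON. apply_moves: Moves the arm, as the interface text tells. Its arguments: {"type":"object","properties":{"increments":{"type":"array"}},"required":["increments"]}

```bash
mkdir -p pics; python3 - <<'E'
from workcell import status,get_image,camera_params
import cv2,json
o=status.get_obs()
print({k:o[k] for k in ['t','ee_pos','orientation','ft_force','width']})
for n in ['scene','side','wrist']:
    im=get_image(n); cv2.imwrite(f'pics/{n}0.png',im[:,:,::-1]); print(n,camera_params(n))
E
```

```text
{'t': 0.0, 'ee_pos': array([6.24405696e+02, 4.15307746e-02, 2.02219136e+02]), 'orientation': array([2.39762747e-05, 1.57232240e+00, 8.70266548e-06]), 'ft_force': array([-0.28857611,  0.5479901 , -0.83970281]), 'width': 88.055631384079}
scene {'camera_matrix': array([[419.03837792,   0.        , 320.10328775],
       [  0.        , 419.03837792, 196.93656821],
       [  0.        ,   0.        ,   1.        ]]), 'rvec': array([ 0.89025825, -2.43964936,  1.15124739]), 'tvec': array([ 417.85699464,  350.06445742, 1115.10216647])}
side {'camera_matrix': array([[470.56957836,   0.        , 324.49643407],
       [  0.        , 470.56957836, 200.73185285],
       [  0.        ,   0.        ,   1.        ]]), 'rvec': array([ 0.64077251,  2.79494511, -0.85628231]), 'tvec': array([ 492.83983655, -100.05545375, 1641.38002419])}
wrist {'camera_matrix': array([[327.32597139,   0.        , 322.21945042],
       [  0.        , 327.32597139, 196.28257728],
       [  0.        ,   0.        ,   1.        ]]), 'T_tool_cam': array([[ 1.13689509e-03, -2.70376346e-01,  9.62754039e-01,
        -1.82294439e+02],
       [-6.65179072e-04, -9.62754652e-01, -2.70375733e-01,
         7.42855521e+01],
       [ 9.99999133e-01, -3.33014996e-04, -1.27439972e-03,
         2.92259061e-01],
       [ 0.00000000e+00,  0.00000000e+00,  0.00000000e+00,
         1.00000000e+00]])}
```

View pics/scene0.png

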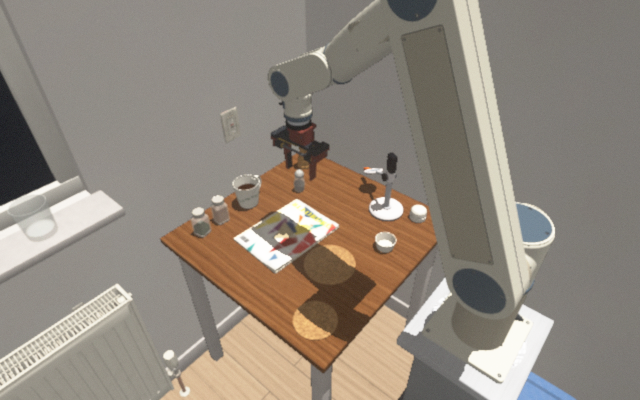

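View pics/side0.png

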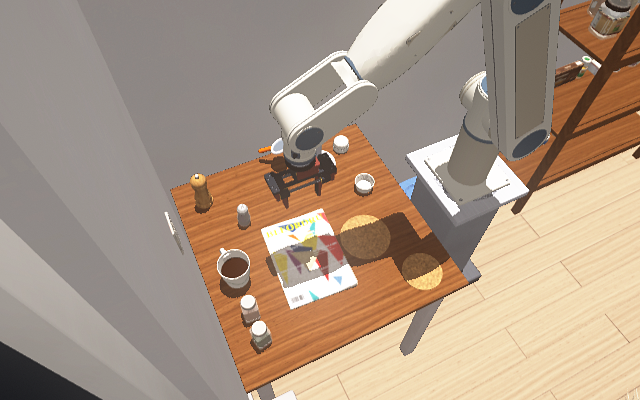

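View pics/wrist0.png

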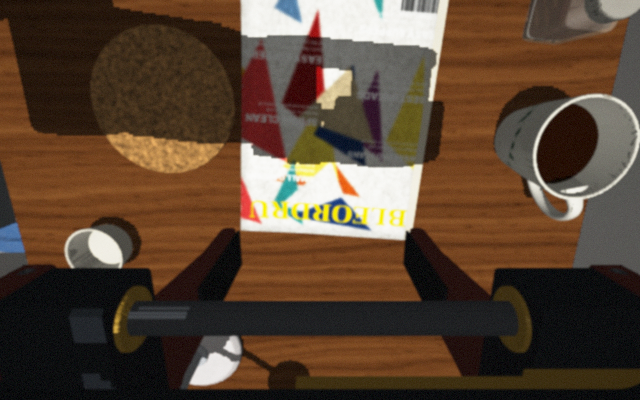

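The scene shows the magnifier's foot at (387,208) with its grip at (391,163). There are two cork mats, (330,264) and (315,320), and the magazine is at (287,232). The side view shows the mats at (365,236) and (422,271). There the magnifier is partly hidden by the wrist, with the orange tab at (265,150).

```bash
cat > h.py <<'E'
import numpy as np,cv2
from workcell import status,get_image,camera_params
from scipy.spatial.transform import Rotation as R
def cam(n,o=None):
    c=camera_params(n);K=c['camera_matrix']
    if n=='wrist':
        o=o or status.get_obs(); T=np.eye(4);T[:3,:3]=R.from_rotvec(o['orientation']).as_matrix();T[:3,3]=o['ee_pos']
        W=T@c['T_tool_cam']; return K,W[:3,:3],W[:3,3]
    Rm=cv2.Rodrigues(c['rvec'])[0]; return K,Rm.T,-Rm.T@c['tvec'].ravel()
def ray(C,p):
    K,Rw,o=C; d=Rw@np.linalg.inv(K)@np.array([p[0],p[1],1.]); return o,d/np.linalg.norm(d)
def plane(C,p,z):
    o,d=ray(C,p); return o+d*(z-o[2])/d[2]
def proj(C,P):
    K,Rw,o=C; v=K@(Rw.T@(np.array(P,float)-o)); return v[:2]/v[2]
def tri(rs):
    A=sum(np.eye(3)-np.outer(d,d) for o,d in rs); b=sum((np.eye(3)-np.outer(d,d))@o for o,d in rs); P=np.linalg.solve(A,b)
    return P,[np.linalg.norm((np.eye(3)-np.outer(d,d))@(P-o)) for o,d in rs]
def crop(im,x0,y0,w,h,s,name):
    cv2.imwrite(f'pics/{name}.png',cv2.resize(im[y0:y0+h,x0:x0+w],None,fx=s,fy=s,interpolation=cv2.INTER_CUBIC))
E
python3 - <<'E'
from h import *
a=cv2.imread('pics/scene0.png'); crop(a,340,140,110,120,5,'c_scene')
b=cv2.imread('pics/side0.png'); crop(b,240,110,130,100,6,'c_side')
crop(a,220,190,160,150,4,'c_scene2')
C=cam('scene'); S=cam('side')
for n,pa,pb in [('big?',(330,264),(365,236)),('small?',(315,320),(422,271))]: print(n,plane(C,pa,4),plane(S,pb,4))
for n,X,im in(('scene',C,a),('side',S,b)):
    hsv=cv2.cvtColor(im,cv2.COLOR_BGR2HSV)
    print(n,'foot' , plane(C,(387,208),18))
E
```

```text
big? [441.07353486  78.66451715   4.        ] [443.51797171  75.12344305   4.        ]
small? [345.74669776 259.65554671   4.        ] [346.96431889 256.10011967   4.        ]
scene foot [ 443.96223982 -240.48204659   18.        ]
side foot [ 443.96223982 -240.48204659   18.        ]
```

View pics/c_scene.png

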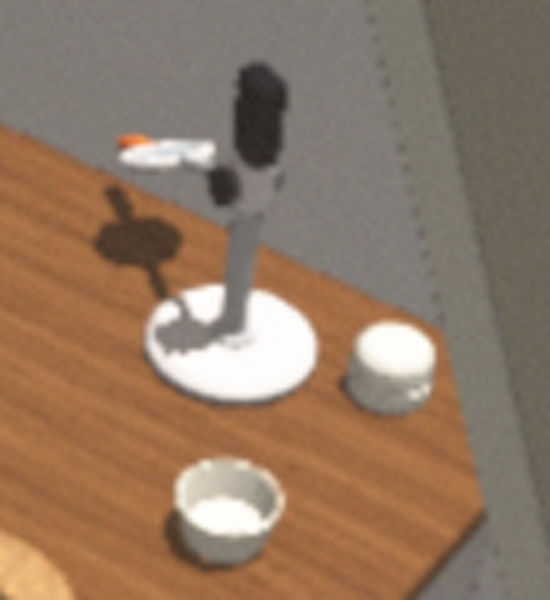

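View pics/c_side.png

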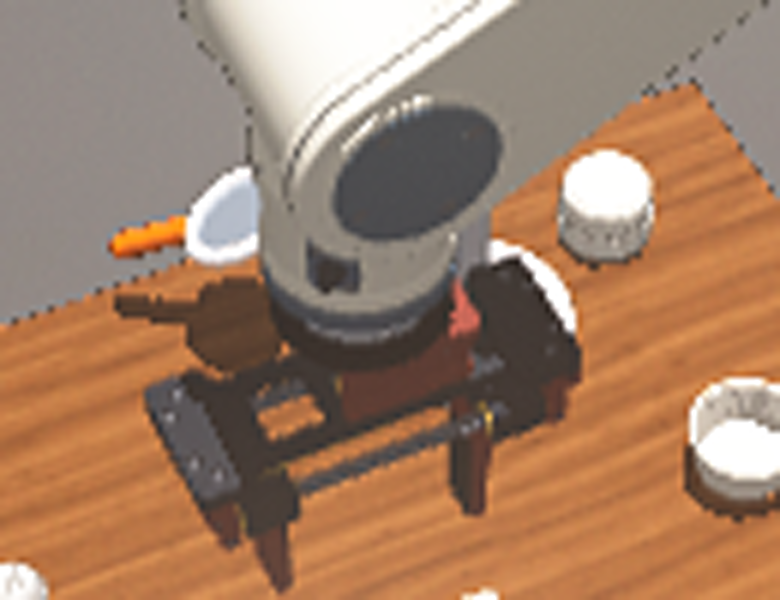

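View pics/c_scene2.png

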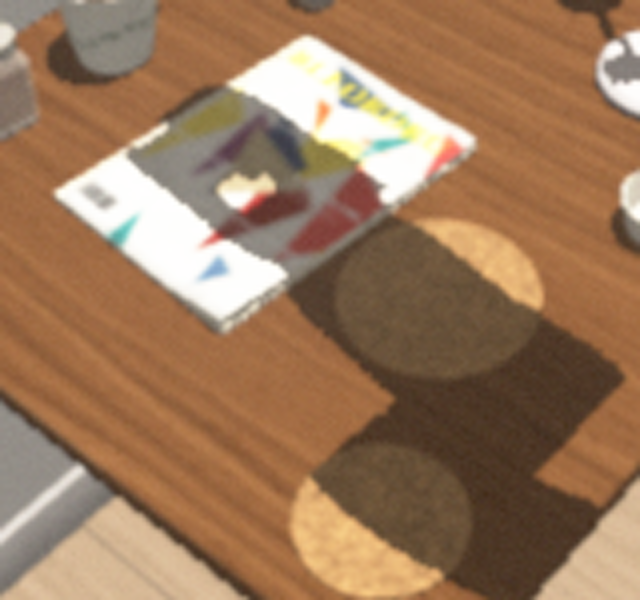

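Candidates for the magnifier: only the foot with post at scene (387,208). The similar white items are the ramekin (386,243) and the timer (418,213), which I'll leave alone. Candidates for the mat: (330,264) and (315,320), so I'll measure both diameters and pick the larger. Next I'll measure everything.

```bash
python3 - <<'E'
from h import *
a=cv2.imread('pics/scene0.png'); b=cv2.imread('pics/side0.png')
C=cam('scene'); S=cam('side')
# orange tab
for n,im,(x0,y0,w,h) in (('scene',a,(355,160,30,20)),('side',b,(250,135,30,25))):
    c=cv2.cvtColor(im[y0:y0+h,x0:x0+w],cv2.COLOR_BGR2HSV)
    m=cv2.inRange(c,(3,170,140),(17,255,255)); 
    ys,xs=np.nonzero(m); print(n,len(xs),xs.mean()+x0,ys.mean()+y0,xs.min()+x0,xs.max()+x0,ys.min()+y0,ys.max()+y0)
# mats: saturation/hue edge; try fit plane circles from mask
def circ(P):
    A=np.c_[2*P[:,:2],np.ones(len(P))]; s=np.linalg.lstsq(A,(P[:,:2]**2).sum(1),rcond=None)[0]; return s[:2],np.sqrt(s[2]+s[0]**2+s[1]**2)
# foot in scene: white
c=cv2.cvtColor(a,cv2.COLOR_BGR2HSV)
m=cv2.inRange(c,(0,0,130),(180,70,255)); m2=np.zeros_like(m); m2[195:222,362:408]=m[195:222,362:408]
cn=max(cv2.findContours(m2,0,1)[0],key=cv2.contourArea)[:,0,:]; hull=cv2.convexHull(cn)
e=cv2.fitEllipse(hull); print('foot ellipse',e)
P=np.array([plane(C,p,14) for p in hull[:,0,:]]); print('foot',circ(P))
# magazine white/bright corners by eye (crop c_scene2 4x, offset 220,190)
for n,p in dict(top=(308,36),right=(476,138),bottom=(222,330),left=(55,190)).items():
    print(n,plane(C,(220+p[0]/4,190+p[1]/4),6)[:2])
# mat edge points from crop
for n,ps in dict(near=[(334,295),(440,378),(544,290),(440,218),(365,350),(520,345),(510,240)],far=[(290,520),(380,443),(472,520),(380,598),(320,578),(450,570)]).items():
    print(n,circ(np.array([plane(C,(220+p[0]/4,190+p[1]/4),4) for p in ps])))
E
```

```text
scene 3 365.0 168.0 364 366 168 168
side 45 264.4888888888889 149.17777777777778 258 270 146 152
foot ellipse ((385.8091735839844, 208.21664428710938), (23.225692749023438, 34.689064025878906), 97.97451782226562)
foot (array([ 450.2374543 , -242.55095389]), np.float64(61.58419231435798))
top [730.04326996 -85.08634863]
right [528.40452425 -76.61568872]
bottom [544.30857305 211.46639217]
left [755.04007014 194.05757683]
near (array([443.49637166,  77.02364009]), np.float64(80.25105894668752))
far (array([346.62631862, 257.4740019 ]), np.float64(61.2173097743764))
```

```bash
python3 - <<'E'
from h import *
b=cv2.imread('pics/side0.png'); crop(b,250,195,200,150,4,'c_side2')
w=cv2.imread('pics/wrist0.png'); 
E
```

```text
(no output)
```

View pics/c_side2.png

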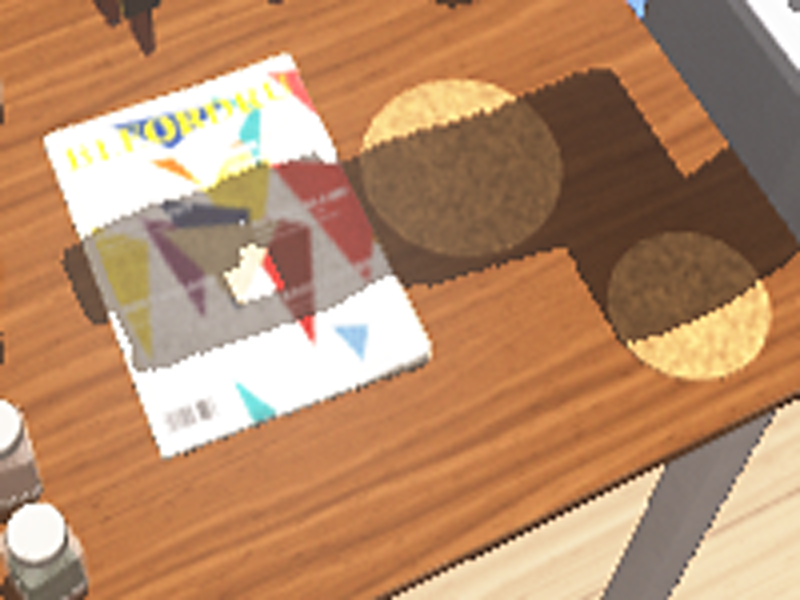

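```bash
python3 - <<'E'
from h import *
C=cam('scene'); S=cam('side')
T,e=tri([ray(C,(366,168.2)),ray(S,(264.5,149.3))]); print('tab',T,e)
# grip top & bottom in scene; crop 5x offset 340,140
for z,p in ((235,(262,70)),(169,(257,160)),(205,(259,113)),(130,(245,210)),(18,(238,335))): print(z,plane(C,(340+p[0]/5,140+p[1]/5),z)[:2])
S2=[(565,150)]
for f in [(450,-242),(447,-240)]:
    v=T[:2]-f; print(np.degrees(np.arctan2(v[1],v[0])),np.hypot(*v),'droop',np.arctan2(T[2]-150,np.hypot(*v)),np.hypot(np.hypot(*v),T[2]-150))
# lens outline left: side lens 5x
E
```

```text
tab [ 609.18683632 -344.23380308   58.72505606] [np.float64(2.0421754155305054), np.float64(2.042175415530272)]
235 [ 453.78215058 -249.42331443]
169 [ 447.3160506  -245.80631258]
205 [ 450.26562563 -246.05708021]
130 [ 448.78011105 -240.66485625]
18 [ 445.30810222 -246.35227514]
-32.709600393652096 189.18826430522682 droop -0.4495138634909632 210.0555039544969
-32.72793584459058 192.79329755228508 droop -0.44217002328408067 213.30815964664183
```

The magnifier is at about (448,-242) with yaw about -33° and droop about -0.445. The near mat (radius 80) is the larger one, at (443.5,77). The magazine centre is at about (639,61), so the target yaw is about -4.5°. I'll move above the grip.

apply_moves([
  [0,-50,0,0,0,0,0],
  [0,-50,0,0,0,0,0],
  [0,0,-40.3,-29.4,0,0,0],
  [0,0,-40.3,-29.4,0,0,0],
  [0,0,-40.3,-29.4,0,0,0],
  [0,0,-40.3,-29.4,0,0,0],
  [0,0,-40.3,-29.4,0,0,0],
  [0,0,-40.3,-29.4,0,0,0],
])

```text
t: 1.15
ee_pos: [447.4, -242.8, 302.9]
orientation: [-0.0, 1.571, 0.0]
ft_force: [1.4, -0.6, 0.5]
width: 87.9
```

apply_moves([
  [0,0,0,0,10.3,0,0],
  [0,0,0,0,10.3,0,0],
  [0,0,0,0,10.3,0,0],
  [0,0,0,0,10.3,0,0],
  [0,0,0,0,10.3,0,0],
  [0,0,0,0,10.3,0,0],
  [0,0,0,0,10.3,0,0],
  [0,0,0,0,10.3,0,0],
])

```text
t: 2.15
ee_pos: [448.4, -241.6, 302.7]
orientation: [1.115, 1.267, -1.116]
ft_force: [0.2, -0.1, -1.2]
width: 87.6
```

apply_moves([
  [0,0,0,0,10.1,0,0],
  [0,0,0,0,10.1,0,0],
  [0,0,0,0,10.1,0,0],
  [0,0,0,0,10.0,0,0],
  [0,0,0,0,0,0,0],
  [0,0,0,0,0,0,0],
  [0,0,0,0,0,0,0],
  [0,0,0,0,0,0,0],
])

```text
t: 3.15
ee_pos: [448.6, -241.8, 303.0]
orientation: [1.615, 0.883, -1.615]
ft_force: [0.7, -0.9, 0.4]
width: 87.8
```

```bash
python3 - <<'E'
from h import *
o=status.get_obs(); im=get_image('wrist')[:,:,::-1].copy(); cv2.imwrite('pics/w1.png',im)
im=get_image('side')[:,:,::-1].copy(); cv2.imwrite('pics/s1.png',im)
print(o); print(R.from_rotvec(o['orientation']).as_matrix().round(4))
C=cam('wrist',o)
import pickle; pickle.dump((o,C),open('w1.pkl','wb'))
for P in [(448,-242,235),(448,-242,150)]: print(proj(C,P))
E
```

```text
{'t': 3.15, 'qpos': array([-5.17666773e-01,  1.41923287e-01,  1.77523989e+00, -1.48630390e-05,
        1.22441726e+00,  1.62292205e+00]), 'qvel': array([ 0.00110827,  0.00091686,  0.0004497 ,  0.00093394, -0.00022867,
        0.00465764]), 'joint_torque': array([ 5.77282135e-04, -3.93284190e+01, -3.00026250e+01,  1.05576112e-02,
       -7.29779131e-02, -1.82108651e-02]), 'ee_pos': array([ 448.58291902, -241.76456614,  302.98187001]), 'orientation': array([ 1.61524468,  0.88345688, -1.61525478]), 'ft_force': array([ 0.73892107, -0.89425766,  0.37570845]), 'moment': array([0.09095243, 0.0561477 , 0.01056488]), 'width': 87.84670367378281}
[[ 0.      0.842  -0.5395]
 [-0.     -0.5395 -0.842 ]
 [-1.      0.      0.    ]]
[323.27388535 200.923122  ]
[322.9750337  177.79687617]
```

View pics/w1.png

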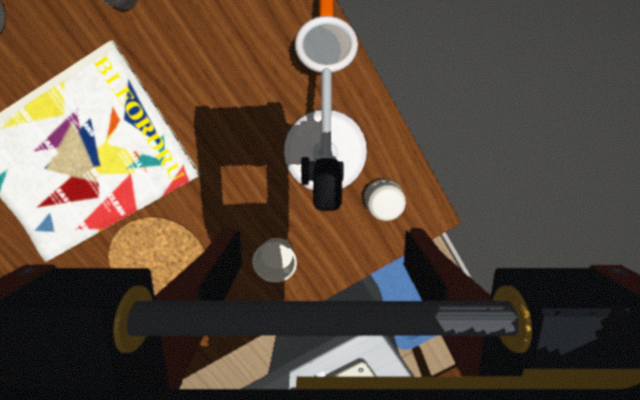

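View pics/s1.png

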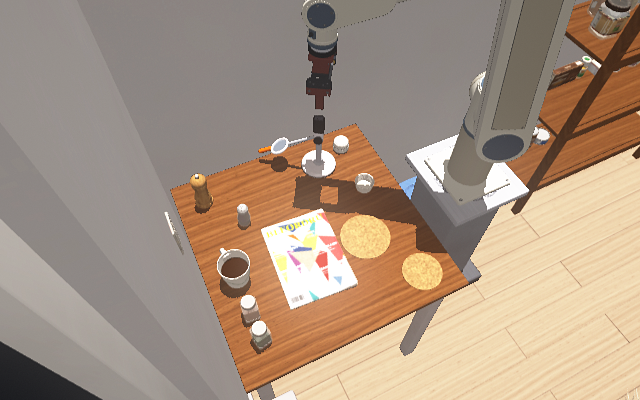

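The wrist view shows the grip at (327,190), the foot at (325,150), the lens at (327,44) and the tab at (327,8). The arm is well aligned with the tool's y. The side view shows the scene unobstructed. I'll refine the grip position.

```bash
python3 - <<'E'
from h import *
import pickle; o,C=pickle.load(open('w1.pkl','rb'))
im=cv2.imread('pics/w1.png'); crop(im,270,0,120,220,2.7,'c_w1')
g=im.max(2); m=(g<45).astype(np.uint8); m[:, :300]=0; m[:,350:]=0; m[:150]=0; m[225:]=0
for r in range(150,212,4):
    xs=np.nonzero(m[r])[0]; print(r,xs.min() if len(xs) else '',xs.max() if len(xs) else '',end=' | ')
c=cv2.cvtColor(im,cv2.COLOR_BGR2HSV); mo=cv2.inRange(c[:40,300:350],(3,170,140),(17,255,255)); ys,xs=np.nonzero(mo); print('\ntab',xs.mean()+300,ys.mean(),ys.min(),ys.max())
# foot circle
w=cv2.inRange(c,(0,0,120),(180,70,255)); w[:105]=0;w[200:]=0;w[:,:278]=0;w[:,370:]=0
cn=max(cv2.findContours(w,0,1)[0],key=cv2.contourArea); h=cv2.convexHull(cn)[:,0,:]; print(h.min(0),h.max(0))
S=cam('side'); s=cv2.imread('pics/s1.png'); crop(s,250,90,120,100,6,'c_s1')
P=np.array([plane(C,p,14) for p in h]); A=np.c_[2*P[:,:2],np.ones(len(P))]; q=np.linalg.lstsq(A,(P[:,:2]**2).sum(1),rcond=None)[0]; print('foot',q[:2],np.sqrt(q[2]+q[0]**2+q[1]**2))
E
```

```text
150   | 154   | 158 302 330 | 162 301 339 | 166 302 341 | 170 302 341 | 174 302 341 | 178 302 341 | 182 303 340 | 186 314 340 | 190 314 340 | 194 314 340 | 198 314 340 | 202 314 340 | 206 315 338 | 210   | 
tab 326.5 7.5 0 15
[313 105] [366 187]
foot [ 452.67408264 -252.08051079] 58.04598826532413
```

View pics/c_w1.png

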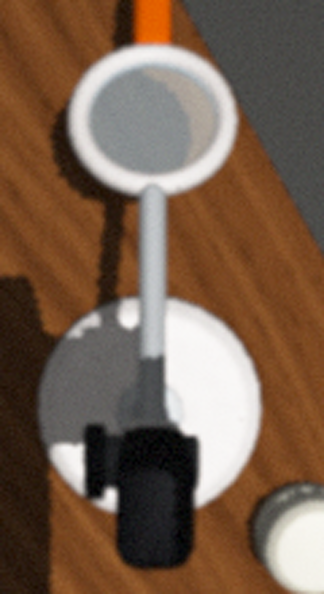

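View pics/c_s1.png

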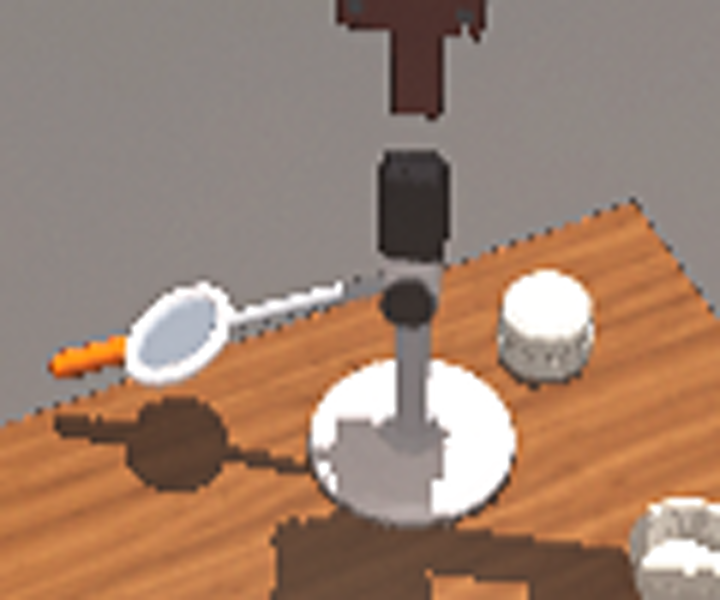

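```bash
python3 - <<'E'
from h import *
import pickle; o,C=pickle.load(open('w1.pkl','rb')); S=cam('side')
Rt=R.from_rotvec(o['orientation']).as_matrix()
def pr(n,P): print(n,P.round(1),'tool y,z rel',(Rt.T@(P-o['ee_pos']))[1:].round(1))
pr('foot',plane(C,(325.6,150),14)); pr('grip top back edge',plane(C,(327.5,210),233)); pr('mid',plane(C,(327.5,200),235))
pr('tab(outer visible partly)',plane(C,(326.5,12),65)); pr('lens',plane(C,(270+152/2.7,120/2.7),85))
# side: grip edges crop 6x off(250,90): top centre (413,165) z235 ; foot centre (413,443)
pr('side foot',plane(S,(250+413/6,90+441/6),16)); pr('side grip mid',plane(S,(250+413/6,90+205/6),205))
T,e=tri([ray(S,(250+90/6,90+357/6)),ray(cam('scene'),(366,168.2))]); pr('tab',T)
T,e=tri([ray(S,(250+180/6,90+333/6)),ray(C,(270+152/2.7,120/2.7))]); pr('lens',T);print(e)
E
```

```text
foot [ 454.8 -251.3   14. ] tool y,z rel [10.3  4.7]
grip top back edge [ 439.2 -240.4  233. ] tool y,z rel [-8.6  3.9]
mid [ 446.8 -245.2  235. ] tool y,z rel [0.4 3.9]
tab(outer visible partly) [ 594.2 -340.8   65. ] tool y,z rel [176.    4.8]
lens [ 562.8 -320.2   85. ] tool y,z rel [138.4   4.4]
side foot [ 452.4 -242.3   16. ] tool y,z rel [ 3.4 -1.6]
side grip mid [ 450.9 -248.3  205. ] tool y,z rel [5.5 4.3]
tab [ 608.1 -342.1   60. ] tool y,z rel [188.5  -1.5]
lens [ 561.9 -319.7   84. ] tool y,z rel [137.5   4.5]
[np.float64(1.076604437476067), np.float64(1.0766044374759973)]
```

apply_moves([
  [0,0,6,4,0,0,0],
  [0,20,0,0,0,0,0],
  [0,25,0,0,0,0,0],
  [0,25,0,0,0,0,0],
  [0,25,0,0,0,0,0],
  [0,12,0,0,0,0,0],
  [0,0,0,0,0,0,0],
  [0,0,0,0,0,0,0],
])

```text
t: 4.25
ee_pos: [452.1, -248.8, 196.8]
orientation: [1.616, 0.882, -1.615]
ft_force: [0.3, 1.0, -0.8]
width: 87.9
```

```bash
python3 - <<'E'
from h import *
o=status.get_obs(); im=get_image('wrist')[:,:,::-1].copy(); cv2.imwrite('pics/w2.png',im)
print(o['ee_pos'])
im=get_image('scene')[:,:,::-1].copy(); crop(im,340,110,110,120,5,'s2')
E
```

```text
[ 452.07203776 -248.80578476  196.80922237]
```

View pics/w2.png

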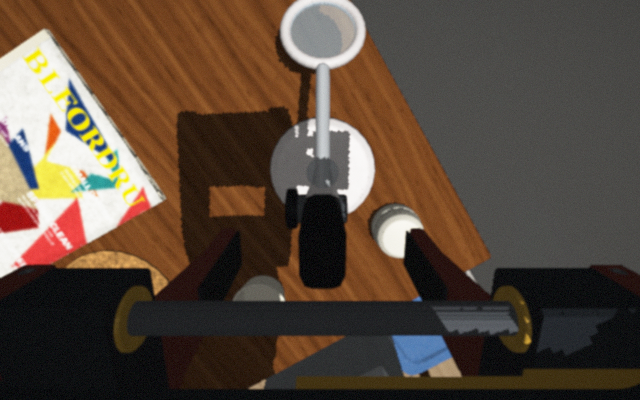

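View pics/s2.png

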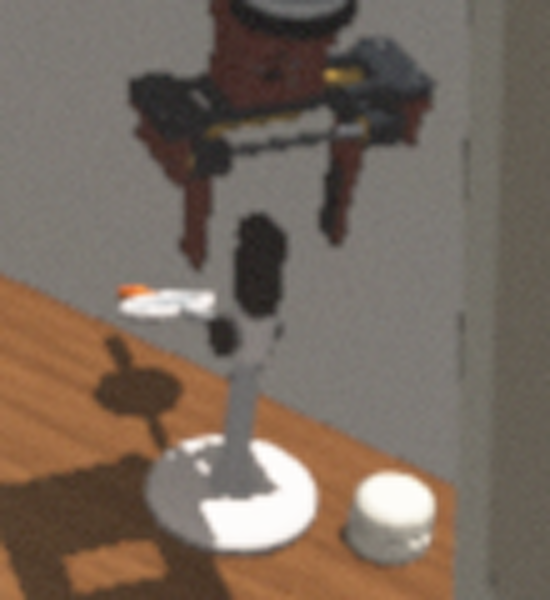

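The wrist view shows the grip centred between the fingers at column 322, with its back edge at row 288. I'll check the fore-aft offset.

```bash
python3 - <<'E'
from h import *
o=status.get_obs();C=cam('wrist',o);Rt=R.from_rotvec(o['orientation']).as_matrix()
for p,z in (((322.5,287),233),((322.5,240),235),((323,165),14),((322,32),84)):
    P=plane(C,p,z);print(P.round(1),(Rt.T@(P-o['ee_pos']))[1:].round(1))
E
```

```text
[ 439.9 -240.6  233. ] [-14.6  -0.3]
[ 462.1 -254.9  235. ] [11.8 -0.2]
[ 458.6 -253.6   14. ] [7.8 0.6]
[ 562.7 -319.3   84. ] [131.   -0.4]
```

apply_moves([
  [0,0,2,0,0,0,0],
  [255,0,0,0,0,0,0],
  [255,0,0,0,0,0,0],
  [255,0,0,0,0,0,0],
  [255,0,0,0,0,0,0],
  [255,0,0,0,0,0,0],
  [255,0,0,0,0,0,0],
  [255,0,0,0,0,0,0],
])

```text
t: 5.35
ee_pos: [453.2, -249.4, 196.0]
orientation: [1.616, 0.883, -1.616]
ft_force: [1.1, 0.4, -0.5]
width: 23.9
```

Gripped at 23.9 mm wide. Now I'll lift, carry and turn.

apply_moves([
  [255,-5,0,0,0,0,0],
  [255,-15,0,0,0,0,0],
  [255,-20,0,0,0,0,0],
  [255,-20,0,0,0,0,0],
  [255,-10,0,0,0,0,0],
  [255,0,-5,-7.5,0,0,0],
  [255,0,-10,-14.5,0,0,0],
  [255,0,-15,-22,0,0,0],
])

```text
t: 6.35
ee_pos: [451.0, -194.7, 265.0]
orientation: [1.616, 0.884, -1.618]
ft_force: [0.1, 0.1, -7.8]
width: 23.6
```

apply_moves([
  [255,0,-19,-28,0,0,0],
  [255,0,-20,-29,0,0,0],
  [255,0,-20,-29,0,0,0],
  [255,0,-20,-29,0,0,0],
  [255,0,-20,-29,0,0,0],
  [255,0,-20,-29,0,0,0],
  [255,0,-16,-24,0,0,0],
  [255,0,-11,-16,0,0,0],
])

```text
t: 7.35
ee_pos: [442.2, 64.0, 265.1]
orientation: [1.613, 0.885, -1.617]
ft_force: [1.6, -1.0, -6.8]
width: 24.1
```

apply_moves([
  [255,0,-6,-8,0,0,0],
  [255,0,-2.3,-3.1,0,0,0],
  [255,0,0,0,-6,0,0],
  [255,0,0,0,-8,0,0],
  [255,0,0,0,-8,0,0],
  [255,0,0,0,-6.2,0,0],
  [255,0,0,0,0,0,0],
  [255,0,0,0,0,0,0],
])

```text
t: 8.35
ee_pos: [442.8, 75.4, 265.9]
orientation: [1.269, 1.17, -1.269]
ft_force: [0.6, -0.7, -7.1]
width: 23.7
```

```bash
python3 - <<'E'
from h import *
import pickle
o=status.get_obs(); im=get_image('wrist')[:,:,::-1].copy(); cv2.imwrite('pics/w3.png',im)
pickle.dump((o,cam('wrist',o)),open('w3.pkl','wb'))
print(o['ee_pos'],o['qpos'],o['width'],o['ft_force'],o['moment']);print(R.from_rotvec(o['orientation']).as_matrix().round(4))
im=get_image('side')[:,:,::-1].copy(); cv2.imwrite('pics/s3.png',im)
E
```

```text
[442.80599311  75.40704314 265.88377602] [ 1.42256298e-01  7.93882901e-02  1.93595634e+00 -1.15575732e-04
  1.12647223e+00  1.79428195e+00] 23.709880416426696 [ 0.64395419 -0.69167433 -7.07310582] [ 5.17082420e-02  1.28584582e-01 -7.74973578e-05]
[[-2.000e-04  9.967e-01 -8.110e-02]
 [-1.000e-04 -8.110e-02 -9.967e-01]
 [-1.000e+00 -2.000e-04  2.000e-04]]
```

View pics/w3.png

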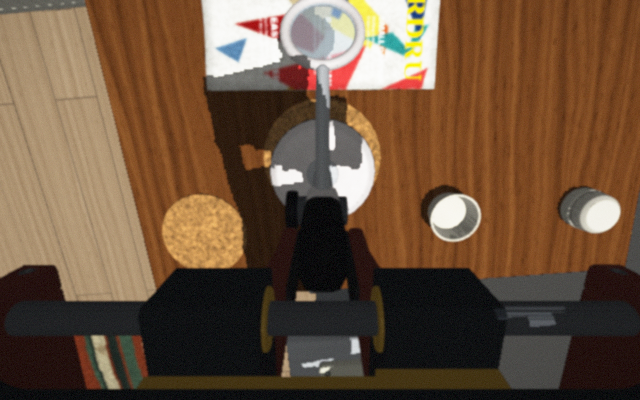

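View pics/s3.png

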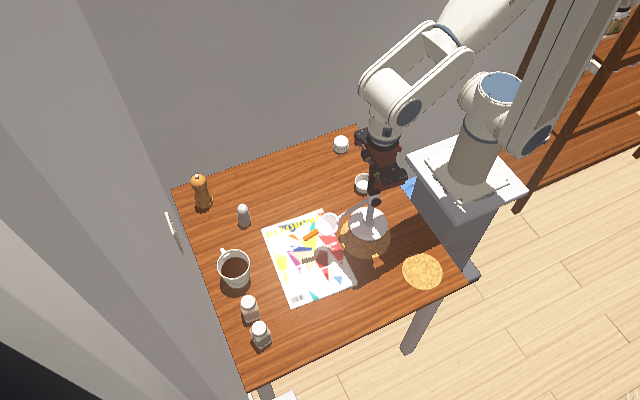

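```bash
python3 - <<'E'
from h import *
import pickle; o,C=pickle.load(open('w3.pkl','rb'));Rt=R.from_rotvec(o['orientation']).as_matrix()
im=cv2.imread('pics/w3.png'); crop(im,200,50,240,190,3,'c_w3')
for n,p,z in (('foot',(323,168),84),('mat?',(323,157),4),('lens',(323,32),154),('maz L',(206,91),6),('maz R',(435,89),6)):
    P=plane(C,p,z);print(n,P.round(1),(Rt.T@(P-o['ee_pos']))[1:].round(1))
c=cv2.cvtColor(im,cv2.COLOR_BGR2HSV); 
E
```

```text
foot [447.4  74.5  84. ] [4.7 0.5]
mat? [447.3  74.3   4. ] [4.6 0.7]
lens [573.2  64.4 154. ] [130.9   0.4]
maz L [545.  217.4   6. ] [  90.4 -149.8]
maz R [523.3 -76.3   6. ] [ 92.6 144.6]
```

View pics/c_w3.png

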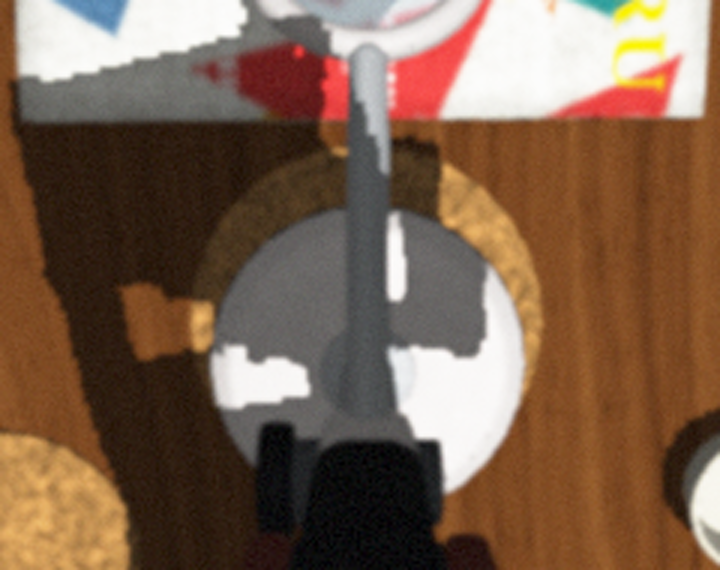

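```bash
python3 - <<'E'
from h import *
import pickle; o,C=pickle.load(open('w3.pkl','rb'));Rt=R.from_rotvec(o['orientation']).as_matrix()
def fit(ps,z,r):
    P=np.array([plane(C,(200+x/3,50+y/3),z)[:2] for x,y in ps])
    from scipy.optimize import least_squares
    s=least_squares(lambda c:np.hypot(*(P-c).T)-r,P.mean(0)); return s.x,s.fun.round(1)
m,f=fit([(190,330),(543,325),(367,147),(225,215),(505,215)],4,80); print('mat',m,f)
ft,f2=fit([(212,360),(525,365),(365,208),(255,255),(475,255),(490,460)],84,60); print('foot',ft,f2)
print('tool y,z move', (Rt.T@np.r_[m-ft,0])[1:])
E
```

```text
mat [443.4320509   76.02977282] [ 0.2  0.6 -0.2  0.4 -0.2]
foot [440.5213775   75.91868423] [-1.5 -0.2  0.5 -0.2 -1.  -0.9]
tool y,z move [ 2.89207951 -0.34675066]
```

The foot is within 3 mm of the mat centre and its heading matches the magazine. Lowering.

apply_moves([
  [255,8,2,0,0,0,0],
  [255,14,0,0,0,0,0],
  [255,14,0,0,0,0,0],
  [255,12,0,0,0,0,0],
  [255,8,0,0,0,0,0],
  [255,4,0,0,0,0,0],
  [255,2,0,0,0,0,0],
  [255,1,0,0,0,0,0],
])

```text
t: 9.45
ee_pos: [445.2, 75.6, 203.2]
orientation: [1.267, 1.171, -1.266]
ft_force: [0.0, 0.6, -7.3]
width: 24.1
```

apply_moves([
  [255,0.6,0,0,0,0,0],
  [255,0.6,0,0,0,0,0],
  [255,0.4,0,0,0,0,0],
  [255,0.4,0,0,0,0,0],
  [255,0,0,0,0,0,0],
  [255,0,0,0,0,0,0],
  [255,0,0,0,0,0,0],
  [255,0,0,0,0,0,0],
])

```text
t: 10.45
ee_pos: [444.9, 75.6, 201.0]
orientation: [1.267, 1.171, -1.267]
ft_force: [1.1, 1.0, -6.8]
width: 23.9
```

apply_moves([
  [255,0.4,0,0,0,0,0],
  [255,0,0,0,0,0,0],
  [255,0.4,0,0,0,0,0],
  [255,0,0,0,0,0,0],
  [255,0.4,0,0,0,0,0],
  [255,0,0,0,0,0,0],
  [255,0,0,0,0,0,0],
  [255,0,0,0,0,0,0],
])

```text
t: 11.45
ee_pos: [445.0, 75.6, 200.0]
orientation: [1.267, 1.171, -1.267]
ft_force: [-1.2, -0.2, -0.6]
width: 23.7
```

The weight is now on the mat. I'll release, rise and look.

apply_moves([
  [0,0,0,0,0,0,0],
  [0,0,0,0,0,0,0],
  [0,0,0,0,0,0,0],
  [0,0,0,0,0,0,0],
  [0,-10,0,0,0,0,0],
  [0,-30,0,0,0,0,0],
  [0,-40,0,0,0,0,0],
  [0,-30,0,0,0,0,0],
])

```text
t: 12.45
ee_pos: [445.3, 75.6, 312.1]
orientation: [1.268, 1.17, -1.265]
ft_force: [0.7, -0.0, -1.0]
width: 87.5
```

```bash
python3 - <<'E'
from h import *
import pickle
o=status.get_obs(); im=get_image('wrist')[:,:,::-1].copy(); cv2.imwrite('pics/w4.png',im)
pickle.dump((o,cam('wrist',o)),open('w4.pkl','wb'))
print(o['ee_pos'],o['qpos'],o['width'])
im=get_image('side')[:,:,::-1].copy(); cv2.imwrite('pics/s4.png',im); crop(im,260,120,150,120,5,'c_s4')
im=get_image('scene')[:,:,::-1].copy(); cv2.imwrite('pics/sc4.png',im); crop(im,230,150,150,150,4,'c_sc4')
E
```

```text
[445.2616996   75.59656965 312.14033157] [ 1.41837173e-01  3.36904275e-02  1.87461591e+00 -1.83301817e-05
  1.23137453e+00  1.79118321e+00] 87.53774615056696
```

View pics/w4.png

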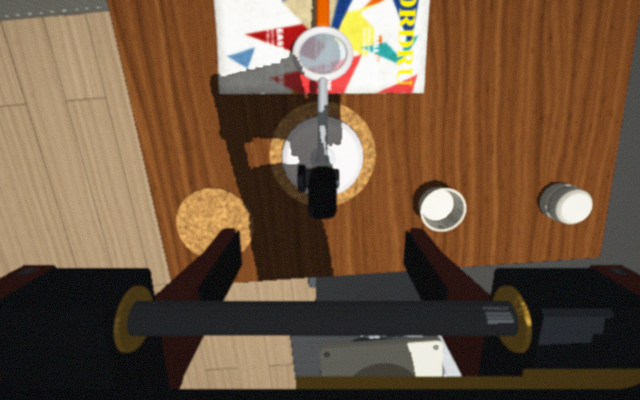

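View pics/c_s4.png

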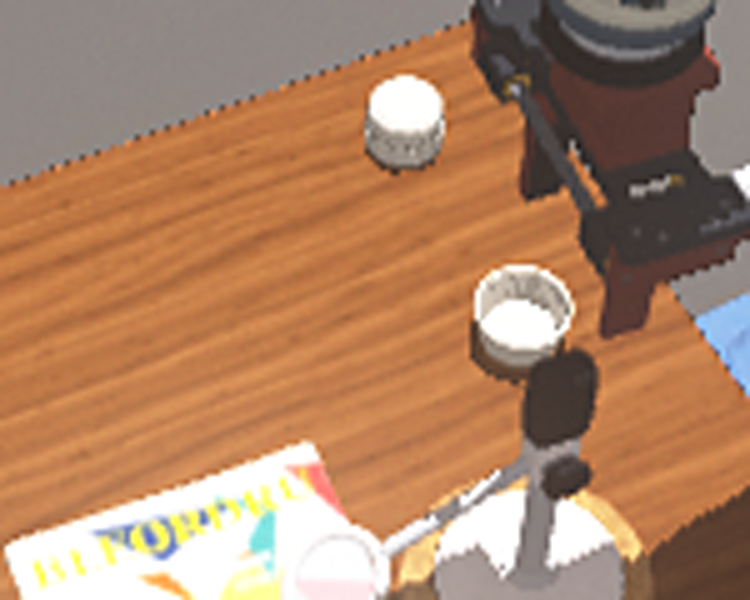

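View pics/c_sc4.png

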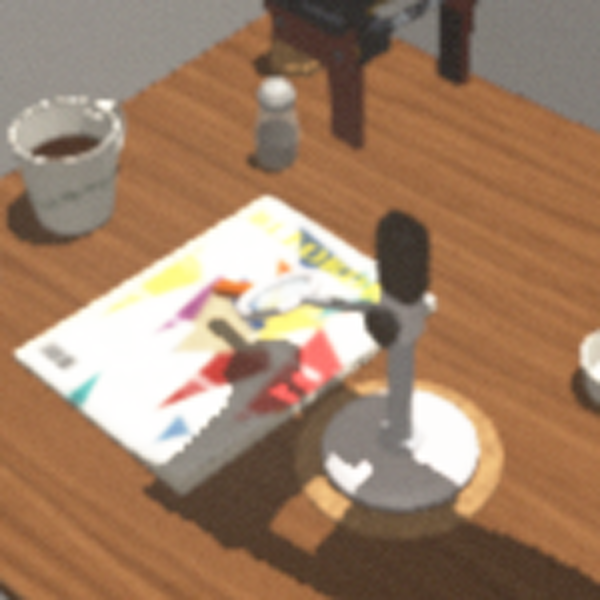

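The magnifier stands with its foot fully on the mat (cork ring visible all round) and its lens over the magazine. Next I'll measure the lens and tab.

```bash
python3 - <<'E'
from h import *
import pickle; o,C=pickle.load(open('w4.pkl','rb'));Rt=R.from_rotvec(o['orientation']).as_matrix()
s=cv2.imread('pics/s4.png'); crop(s,280,190,120,80,6,'c_s4b'); w=cv2.imread('pics/w4.png'); crop(w,260,0,120,220,2.7,'c_w4')
sc=cv2.imread('pics/sc4.png')
for n,im,(x0,y0,ww,h) in (('wrist',w,(310,0,25,40)),('side',s,(290,215,50,40)),('scene',sc,(275,215,30,20))):
    m=cv2.inRange(cv2.cvtColor(im[y0:y0+h,x0:x0+ww],cv2.COLOR_BGR2HSV),(3,170,130),(14,255,255)); ys,xs=np.nonzero(m)
    if len(xs): print(n,len(xs),xs.mean()+x0,ys.mean()+y0,xs.min()+x0,xs.max()+x0,ys.min()+y0,ys.max()+y0)
E
```

```text
wrist 337 322.01780415430267 12.462908011869436 316 328 0 25
side 14 309.57142857142856 247.57142857142856 303 317 244 251
scene 12 287.5 221.5 285 290 221 222
```

View pics/c_s4b.png

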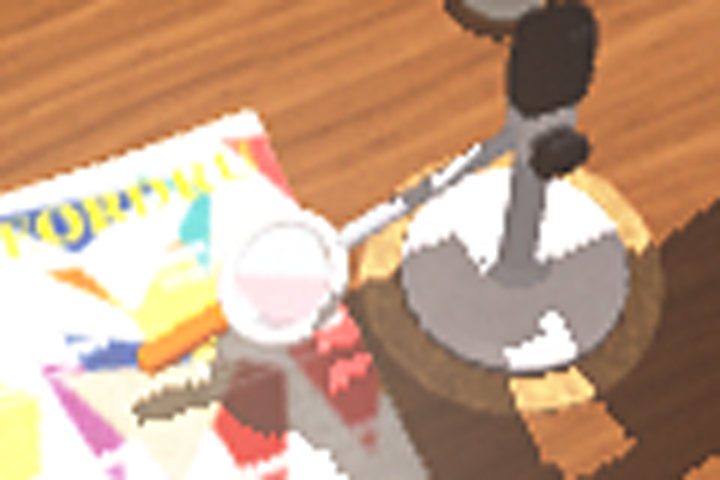

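View pics/c_w4.png

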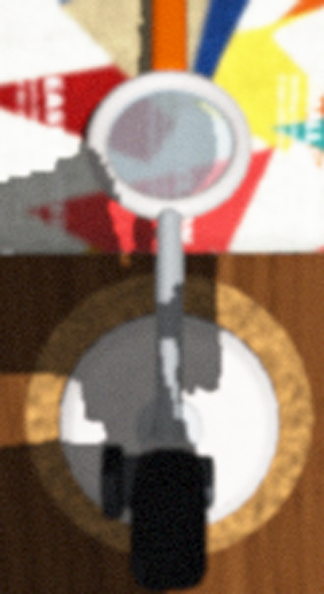

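```bash
python3 - <<'E'
from h import *
import pickle; o,C=pickle.load(open('w4.pkl','rb'));Rt=R.from_rotvec(o['orientation']).as_matrix()
S=cam('side');Q=cam('scene')
L,e=tri([ray(C,(323,53.7)),ray(S,(327.2,236.3))]);print('lens',L,e[0])
T,e=tri([ray(S,(310.8,246.5)),ray(Q,(287.3,221.6))]);print('tab',T,e[0])
def fit(ps,z,r):
    P=np.array([plane(C,(260+x/2.7,y/2.7),z)[:2] for x,y in ps])
    from scipy.optimize import least_squares
    s=least_squares(lambda c:np.hypot(*(P-c).T)-r,P.mean(0)); return s.x,s.fun.round(1)
print('mat',fit([(25,415),(313,418),(170,272),(70,310),(270,310)],4,80)); f,r=fit([(60,418),(279,422),(170,313),(90,345),(250,345)],18,60); print('foot',f,r)
ux=Rt[:,1]; 
for n,P,l in(('lens',L,150),('tab',T,212)):
    v=P[:2]-f; print(n,'dist',np.hypot(*v),'yaw',np.degrees(np.arctan2(v[1],v[0])),'droop',np.arcsin((P[2]-154)/l), np.arctan2(P[2]-154,np.hypot(*v)))
# tab centre lateral via wrist
t=-0.45; print((Rt.T@(plane(C,(322,14),64)-o['ee_pos']))[1:])
E
```

```text
lens [574.71325603  65.38698014  85.56502242] 0.8840417098096659
tab [627.72637916  66.74047735  63.61727601] 1.5392630747385372
mat (array([445.12996109,  75.36801528]), array([ 0.3,  0. , -0.6,  0.2,  0.7]))
foot [444.18244521  75.28669637] [-0.6 -0.7 -0.5  0.3  0.5]
lens dist 130.9056796181108 yaw -4.33712283902382 droop -0.4737575400644721 -0.48170572671815637
tab dist 183.74279183348085 yaw -2.665895082170853 droop -0.44043567655573806 -0.4571450801210246
[176.53083904  -0.50992719]
```

Foot is within ~1 mm of the mat centre and droop is about -0.46 rad. I'll approach the tab with the tool tilted square to the arm.

apply_moves([
  [0,0,25,0,0,0,0],
  [0,0,45,0,0,0,0],
  [0,0,45,0,0,0,0],
  [0,0,45,0,0,0,0],
  [0,0,45,0,0,0,0],
  [0,0,20,0,0,0,-6.4],
  [0,0,0,0,0,0,-10],
  [0,0,0,0,0,0,-10],
])

```text
t: 13.6
ee_pos: [669.1, 57.8, 309.1]
orientation: [1.022, 1.523, -1.599]
ft_force: [1.0, 0.1, 0.4]
width: 88.1
```

apply_moves([
  [0,20,10,0,0,0,0],
  [0,35,17.4,0,0,0,0],
  [0,35,17.4,0,0,0,0],
  [0,35,17.4,0,0,0,0],
  [0,25,12.4,0,0,0,0],
  [0,11,5.4,0,0,0,0],
  [0,0,0,0,0,0,0],
  [0,0,0,0,0,0,0],
])

```text
t: 14.6
ee_pos: [670.0, 58.0, 131.1]
orientation: [1.027, 1.517, -1.593]
ft_force: [-0.0, 0.3, 0.2]
width: 87.9
```

```bash
python3 - <<'E'
from h import *
import pickle
o=status.get_obs(); im=get_image('wrist')[:,:,::-1].copy(); cv2.imwrite('pics/w5.png',im)
pickle.dump((o,cam('wrist',o)),open('w5.pkl','wb'))
print(o['t'],o['ee_pos'],o['qpos']);Rt=R.from_rotvec(o['orientation']).as_matrix();print(Rt.round(3))
T=np.array([634.4,60,60]);print('tab in tool',Rt.T@(T-o['ee_pos']),proj(cam('wrist',o),T))
im=get_image('side')[:,:,::-1].copy(); cv2.imwrite('pics/s5.png',im); crop(im,260,130,150,130,5,'c_s5')
E
```

```text
14.6 [669.96342876  57.95693182 131.10099381] [0.04233682 0.81232503 1.19036834 0.05363082 1.59500724 1.68040389]
[[-0.442  0.894 -0.078]
 [ 0.035 -0.07  -0.997]
 [-0.896 -0.443 -0.   ]]
tab in tool [79.52055221 -0.42160269  0.76612035] [323.68177034 196.87061649]
```

View pics/w5.png

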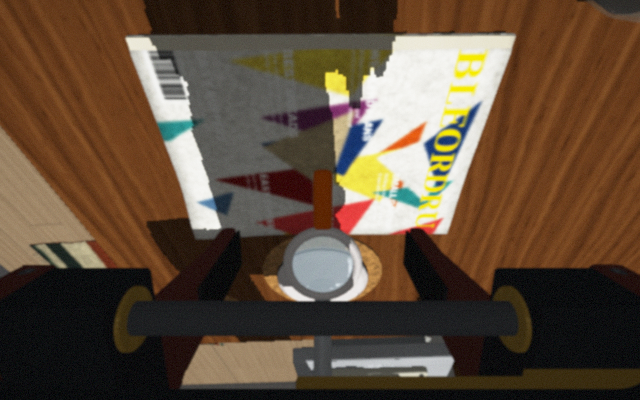

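View pics/c_s5.png

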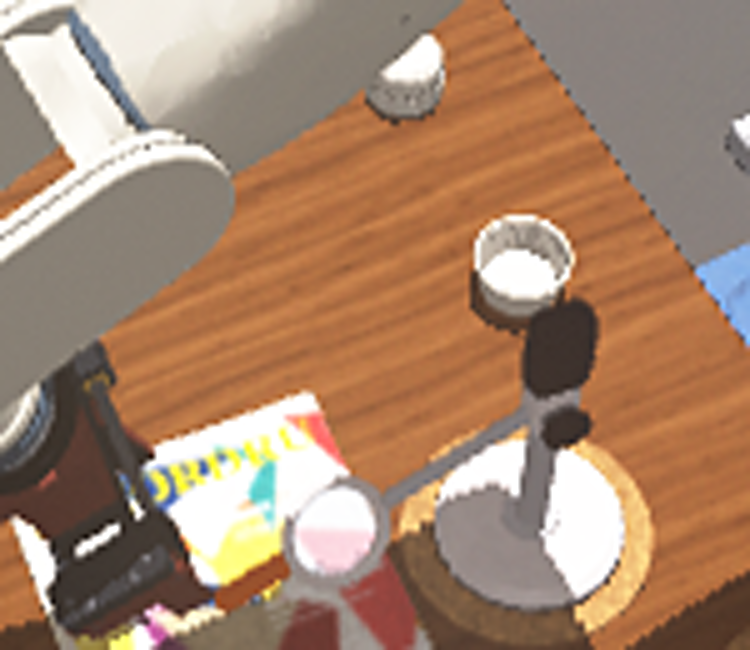

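```bash
python3 - <<'E'
from h import *
im=cv2.imread('pics/w5.png'); crop(im,280,150,90,100,6,'c_w5')
m=cv2.inRange(cv2.cvtColor(im,cv2.COLOR_BGR2HSV),(3,170,60),(17,255,255))[160:240,300:345]
for r in range(5,75,5):
    xs=np.nonzero(m[r])[0]; print(160+r,(xs.min()+300,xs.max()+300) if len(xs) else '',end=' ')
E
```

```text
165  170 (np.int64(316), np.int64(328)) 175 (np.int64(303), np.int64(331)) 180 (np.int64(313), np.int64(331)) 185 (np.int64(313), np.int64(331)) 190 (np.int64(313), np.int64(330)) 195 (np.int64(313), np.int64(330)) 200 (np.int64(312), np.int64(330)) 205 (np.int64(314), np.int64(331)) 210 (np.int64(314), np.int64(331)) 215 (np.int64(308), np.int64(332)) 220 (np.int64(313), np.int64(331)) 225 (np.int64(313), np.int64(330)) 230
```

View pics/c_w5.png

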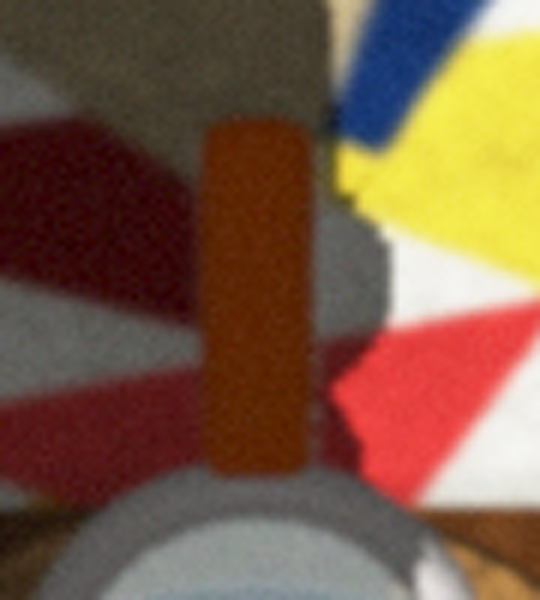

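The wrist view shows the tab at rows 170–229 and column 322, centred between the jaws. I'll advance and grip it.

apply_moves([
  [0,15,0,0.4,0,0,0],
  [0,25,0,0,0,0,0],
  [0,22,0,0,0,0,0],
  [0,14,0,0,0,0,0],
  [0,8,0,0,0,0,0],
  [0,0,0,0,0,0,0],
  [0,0,0,0,0,0,0],
  [0,0,0,0,0,0,0],
])

```text
t: 15.7
ee_pos: [632.7, 60.4, 55.4]
orientation: [1.027, 1.518, -1.593]
ft_force: [-0.8, -0.1, 0.6]
width: 88.0
```

```bash
python3 - <<'E'
from h import *
o=status.get_obs(); im=get_image('wrist')[:,:,::-1].copy(); cv2.imwrite('pics/w6.png',im)
print(o['t'],o['ee_pos'],o['ft_force'])
im=get_image('scene')[:,:,::-1].copy(); crop(im,230,150,150,140,4,'c_sc6')
E
```

```text
15.7 [632.68601528  60.43121345  55.36046993] [-0.84316558 -0.13115166  0.64648633]
```

View pics/w6.png

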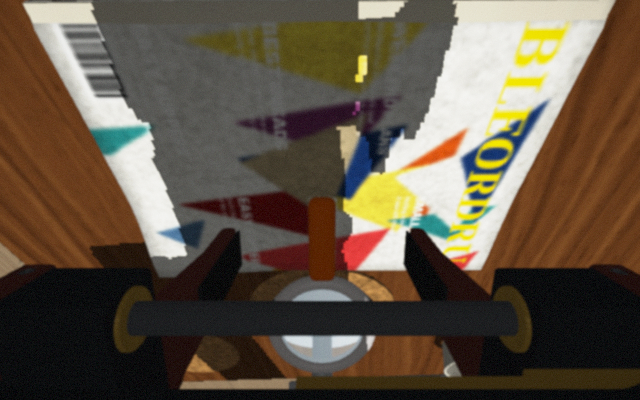

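View pics/c_sc6.png

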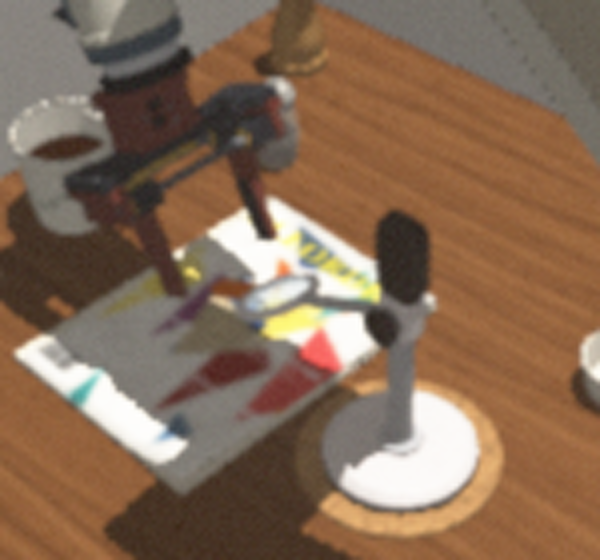

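apply_moves([
  [0,4,0,0,0,0,0],
  [0,0,0,0,0,0,0],
  [255,0,0,0,0,0,0],
  [255,0,0,0,0,0,0],
  [255,0,0,0,0,0,0],
  [255,0,0,0,0,0,0],
  [255,0,0,0,0,0,0],
  [255,0,0,0,0,0,0],
])

```text
t: 16.8
ee_pos: [630.2, 60.6, 51.2]
orientation: [1.026, 1.519, -1.594]
ft_force: [-0.1, 0.4, -0.8]
width: 31.2
```

apply_moves([
  [255,0,0,0,0,0,0],
  [255,0,0,0,0,0,0],
  [255,0,0,0,0,0,0],
  [255,0,0,0,0,0,0],
  [255,0,0,0,0,0,0],
  [255,0,0,0,0,0,0],
  [255,0,0,0,0,0,0],
  [255,0,0,0,0,0,0],
])

```text
t: 17.8
ee_pos: [630.2, 60.6, 51.2]
orientation: [1.026, 1.519, -1.594]
ft_force: [0.7, 1.1, 0.0]
width: 0.2
```

```bash
python3 - <<'E'
from h import *
o=status.get_obs(); im=get_image('wrist')[:,:,::-1].copy(); crop(im,200,150,240,180,3,'c_w7')
Rt=R.from_rotvec(o['orientation']).as_matrix()
print(o['t'],o['ee_pos'],o['ft_force'],o['width'], 'hinge in tool',Rt.T@(np.array([444.7,75.4,154])-o['ee_pos']),proj(cam('wrist',o),o['ee_pos']))
E
```

```text
17.8 [630.23235197  60.58903208  51.18758444] [0.65365743 1.1472789  0.04057718] 0.15797563235640322 hinge in tool [-9.33276579e+00 -2.12426142e+02 -2.11609362e-01] [322.93742174 232.55489349]
```

View pics/c_w7.png

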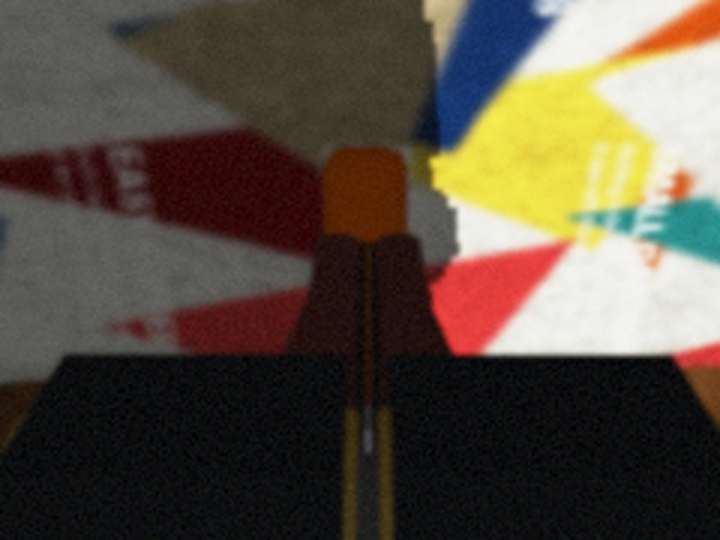

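The fingers closed on nothing (0.2 mm wide): the tab lies just beyond the tips, so it is lower than I estimated. I'll look from the fixed cameras.

```bash
python3 - <<'E'
from h import *
im=get_image('scene')[:,:,::-1].copy(); cv2.imwrite('pics/sc7.png',im);crop(im,250,190,100,80,7,'c_sc7')
im=get_image('side')[:,:,::-1].copy(); cv2.imwrite('pics/s7.png',im);crop(im,270,190,100,80,7,'c_s7')
im=get_image('wrist')[:,:,::-1].copy(); cv2.imwrite('pics/w7.png',im)
o=status.get_obs();
for n in('scene','side'): print(n,proj(cam(n),o['ee_pos']),[proj(cam(n),o['ee_pos']+R.from_rotvec(o['orientation']).apply([8,0,0]))])
E
```

```text
scene [288.61032462 222.75721567] [array([289.45815376, 224.89066023])]
side [309.28240086 247.69793645] [array([310.41695044, 248.47008932])]
```

View pics/c_sc7.png

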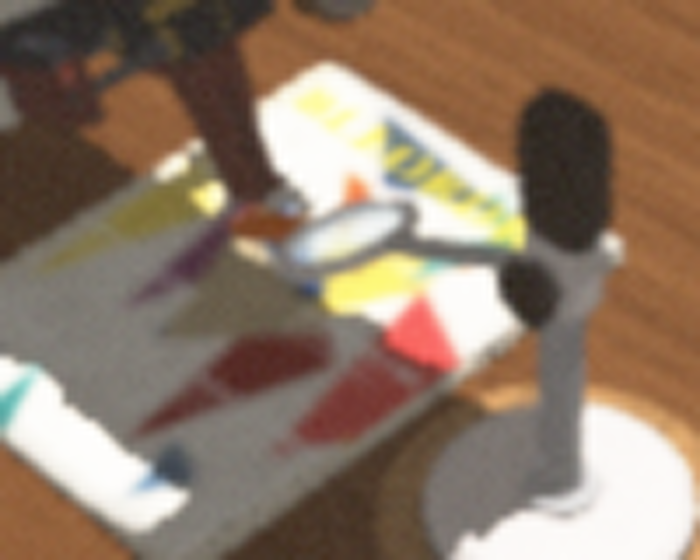

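View pics/c_s7.png

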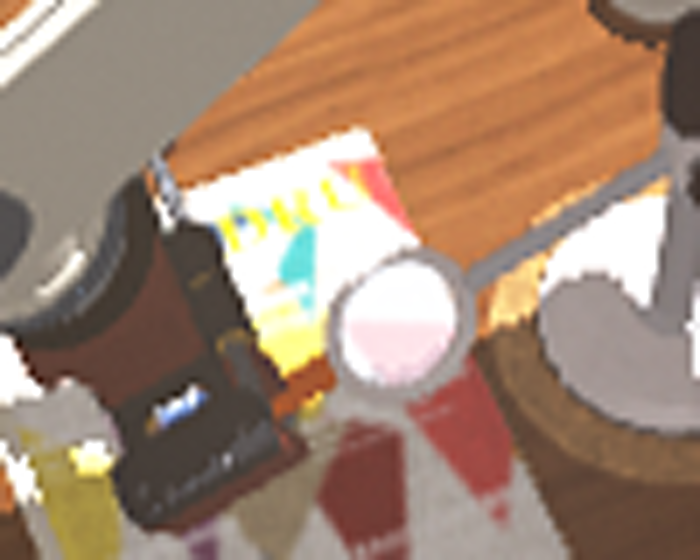

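View pics/w7.png

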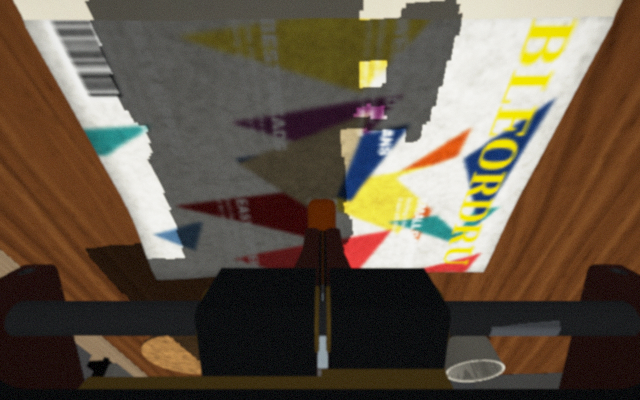

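```bash
python3 - <<'E'
from h import *
C=cam('scene')
print('cam pos',C[2],cam('side')[2])
P=np.array([452.07,-248.8,196.8]); z=np.array([-.5395,-.842,0]);u=np.array([.842,-.5395,0])
for s in(-1,1):
  for off in (44,57):
    for y in(-10,10):
      print(s,off,y,[proj(C,P+z*s*off+u*y+np.array([0,0,-k])).round(1) for k in(-20,0,8)])
print('seen tips (378.4,163.6) and (407,158.6)')
o=status.get_obs();Rt=R.from_rotvec(o['orientation']).as_matrix();W=cam('wrist',o)
for y in(-10,0,10):
  for zz in (0,13):
    print(y,zz,[proj(W,o['ee_pos']+Rt@np.array([k,y,zz])).round(1) for k in(-40,-20,0,8)])
print('scene',[proj(C,o['ee_pos']+Rt@np.array([k,y,0])).round(1) for k in (-20,8) for y in(-10,10)])
E
```

```text
cam pos [-99.65483334 754.83100913 980.25583183] [ 905.5865473   677.92003202 1291.26605224]
-1 44 -10 [array([380.8, 163. ]), array([380.3, 168.2]), array([380.1, 170.2])]
-1 44 10 [array([378.3, 159.7]), array([377.8, 164.8]), array([377.6, 166.8])]
-1 57 -10 [array([377. , 163.8]), array([376.5, 168.9]), array([376.3, 170.9])]
-1 57 10 [array([374.6, 160.4]), array([374.1, 165.5]), array([373.9, 167.5])]
1 44 -10 [array([406. , 158.3]), array([405.2, 163.4]), array([404.9, 165.5])]
1 44 10 [array([403.2, 155.1]), array([402.5, 160.1]), array([402.2, 162.1])]
1 57 -10 [array([409.6, 157.7]), array([408.8, 162.8]), array([408.5, 164.8])]
1 57 10 [array([406.9, 154.4]), array([406.1, 159.5]), array([405.8, 161.5])]
seen tips (378.4,163.6) and (407,158.6)
-10 0 [array([323.1, 282.6]), array([323. , 263.4]), array([322.9, 247.9]), array([322.9, 242.6])]
-10 13 [array([349.7, 282.6]), array([346.8, 263.4]), array([344.4, 247.9]), array([343.6, 242.6])]
0 0 [array([323.1, 264.1]), array([323. , 246.6]), array([322.9, 232.6]), array([322.9, 227.7])]
0 13 [array([350.2, 264.1]), array([347.1, 246.6]), array([344.7, 232.5]), array([343.8, 227.7])]
10 0 [array([323.1, 244.9]), array([323. , 229.2]), array([322.9, 216.7]), array([322.9, 212.4])]
10 13 [array([350.7, 244.8]), array([347.5, 229.2]), array([345. , 216.7]), array([344.1, 212.4])]
scene [array([288.3, 217.7]), array([284.7, 217.1]), array([291.2, 225.2]), array([287.7, 224.6])]
```

Every camera places the visible fingertips about 17–18 mm behind the TCP rather than 8 mm ahead of it. That explains why the jaws closed just above the tab. I'll open, go 18 mm deeper (still clear of the page either way), and close.

apply_moves([
  [100,0,0,0,0,0,0],
  [100,0,0,0,0,0,0],
  [100,0,0,0,0,0,0],
  [100,0,0,0,0,0,0],
  [100,0,0,0,0,0,0],
  [100,6,0,0,0,0,0],
  [100,6,0,0,0,0,0],
  [100,6,0,0,0,0,0],
])

```text
t: 19.0
ee_pos: [621.8, 61.2, 34.5]
orientation: [1.026, 1.519, -1.595]
ft_force: [-0.5, 0.8, 0.7]
width: 53.4
```

```bash
python3 - <<'E'
from h import *
o=status.get_obs(); print(o['t'],o['ee_pos'],o['ft_force'],o['width'])
im=get_image('wrist')[:,:,::-1].copy(); crop(im,200,130,240,180,3,'c_w8')
im=get_image('scene')[:,:,::-1].copy(); crop(im,250,170,110,90,6,'c_sc8')
E
```

```text
19.0 [621.77995158  61.17309027  34.45790209] [-0.5276058   0.78682034  0.69445131] 53.429889215547874
```

View pics/c_w8.png

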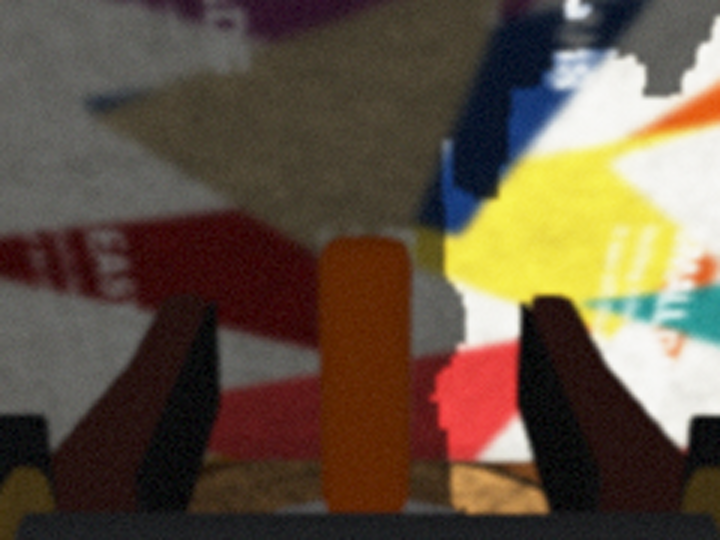

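View pics/c_sc8.png

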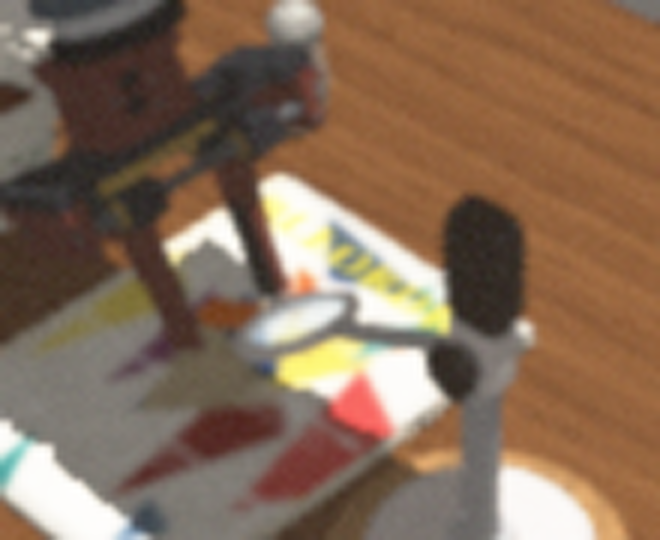

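The wrist view shows the jaws straddling the tab at column 322, with the tips only about level with it. I'll go 8 mm deeper and close.

apply_moves([
  [100,4,0,0,0,0,0],
  [100,4,0,0,0,0,0],
  [255,0,0,0,0,0,0],
  [255,0,0,0,0,0,0],
  [255,0,0,0,0,0,0],
  [255,0,0,0,0,0,0],
  [255,0,0,0,0,0,0],
  [255,0,0,0,0,0,0],
])

```text
t: 20.1
ee_pos: [618.8, 61.5, 28.0]
orientation: [1.026, 1.518, -1.594]
ft_force: [0.3, -0.9, 0.0]
width: 15.9
```

```bash
python3 - <<'E'
from h import *
o=status.get_obs(); Rt=R.from_rotvec(o['orientation']).as_matrix();print(o['t'],o['ee_pos'],o['ft_force'],o['width'],Rt.T@(np.array([444.7,75.4,154])-o['ee_pos']))
im=get_image('wrist')[:,:,::-1].copy(); crop(im,200,130,240,180,3,'c_w9')
E
```

```text
20.1 [618.81584223  61.48752353  27.97073093] [ 0.32477557 -0.8863952   0.0208368 ] 15.874696418823559 [-3.52665976e+01 -2.12484090e+02 -1.96586965e-01]
```

View pics/c_w9.png

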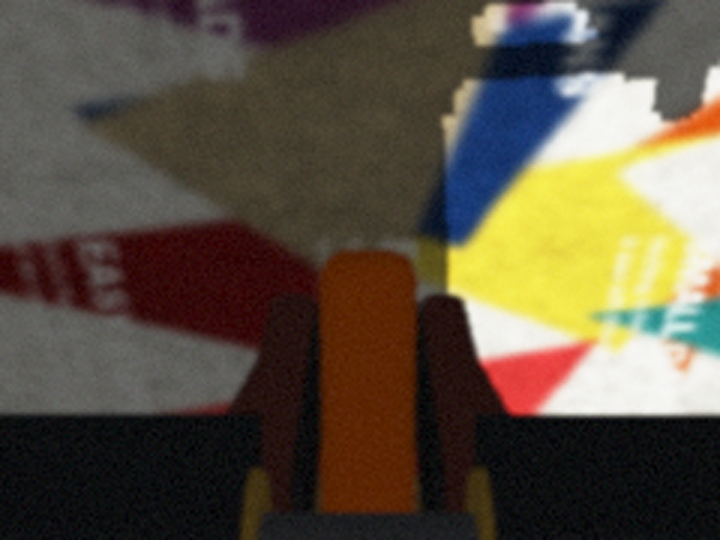

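Gripped at 15.9 mm wide. Now I'll raise the arm along the hinge arc, turning the tool with it.

apply_moves([
  [255,-5.6,0.85,0,0,0,1.5],
  [255,-11.2,1.6,0,0,0,3],
  [255,-11.2,1.6,0,0,0,3],
  [255,-11.2,1.6,0,0,0,3],
  [255,-11.2,1.6,0,0,0,3],
  [255,-11.2,1.6,0,0,0,3],
  [255,-11.2,1.6,0,0,0,3],
  [255,-11.2,1.6,0,0,0,3],
])

```text
t: 21.15
ee_pos: [653.8, 58.6, 105.1]
orientation: [1.237, 1.221, -1.315]
ft_force: [-1.4, -0.2, -0.8]
width: 15.7
```

apply_moves([
  [255,-7.4,1.1,0,0,0,2],
  [255,-3.7,0.6,0,0,0,1],
  [255,0,0,0,0,0,0],
  [255,0,0,0,0,0,0],
  [255,0,0,0,0,0,0],
  [255,0,0,0,0,0,0],
  [255,0,0,0,0,0,0],
  [255,0,0,0,0,0,0],
])

```text
t: 22.15
ee_pos: [656.0, 58.5, 115.2]
orientation: [1.26, 1.184, -1.279]
ft_force: [-2.5, 0.7, -0.3]
width: 15.9
```

```bash
python3 - <<'E'
from h import *
o=status.get_obs(); Rt=R.from_rotvec(o['orientation']).as_matrix();print(o['t'],o['ee_pos'],o['ft_force'],o['width'],Rt.T@(np.array([444.7,75.4,154])-o['ee_pos']),Rt[:,0])
for n in('scene','side','wrist'):
    im=get_image(n)[:,:,::-1].copy(); cv2.imwrite(f'pics/{n}10.png',im)
    if n=='scene': crop(im,230,140,150,130,5,'c_sc10')
    if n=='side': crop(im,260,130,150,140,5,'c_s10')
E
```

```text
22.15 [655.97594935  58.53641083 115.20726588] [-2.49841331  0.65026347 -0.27795814] 15.893261741506997 [ -35.31226138 -212.55534665   -0.229     ] [-0.01635081  0.001229   -0.99986556]
```

View pics/c_sc10.png

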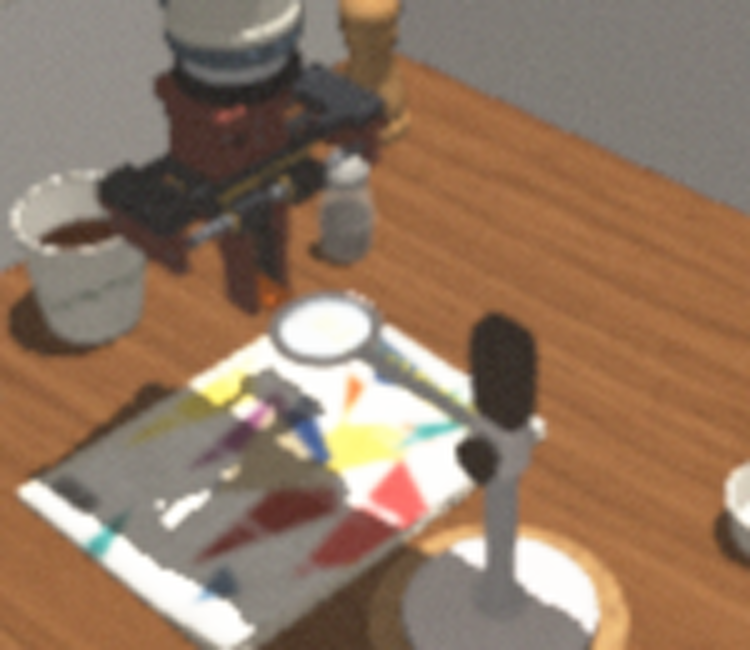

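View pics/c_s10.png

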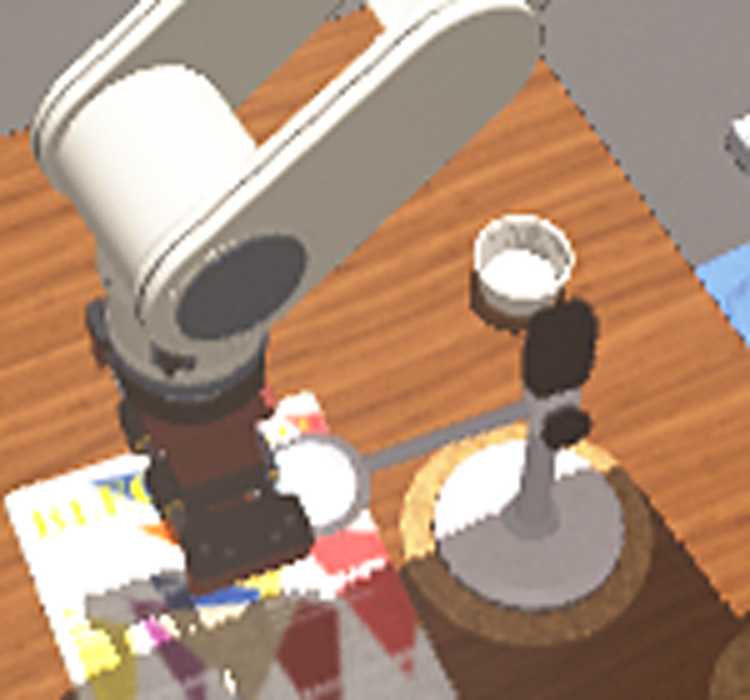

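View pics/wrist10.png

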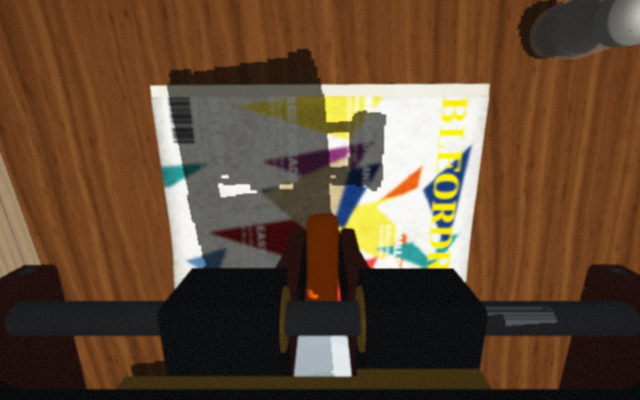

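```bash
python3 - <<'E'
from h import *
C=cam('scene');S=cam('side')
h=np.array([444.7,75.4,154.]);u=np.array([.9967,-.0811,0]);n=np.array([.0811,.9967,0])
for a in(-.1,-.05,0,.05):
    ax=np.cos(a)*u+np.array([0,0,np.sin(a)]); L=h+150*ax
    ring=[L+35.5*(np.cos(t)*ax+np.sin(t)*n) for t in np.linspace(0,2*np.pi,90)]
    for nm,X,x0,y0 in(('scene',C,230,140),('side',S,260,130)):
        q=np.array([(proj(X,p)-[x0,y0])*5 for p in ring]); print(a,nm,'centre',((proj(X,L)-[x0,y0])*5).round(),'box',q.min(0).round(),q.max(0).round())
L,e=tri([ray(C,(295,205.4)),ray(S,(322.4,226.6))]);print(L,e)
E
```

```text
-0.1 scene centre [326. 337.] box [268. 303.] [383. 373.]
-0.1 side centre [305. 494.] box [243. 440.] [368. 549.]
-0.05 scene centre [325. 328.] box [267. 292.] [382. 365.]
-0.05 side centre [305. 487.] box [242. 434.] [367. 542.]
0 scene centre [324. 318.] box [265. 281.] [382. 357.]
0 side centre [304. 480.] box [242. 427.] [367. 535.]
0.05 scene centre [323. 309.] box [265. 271.] [382. 349.]
0.05 side centre [305. 473.] box [242. 421.] [368. 528.]
[590.52947511  65.69714682 151.06513429] [np.float64(0.5484777367626297), np.float64(0.5484777367625486)]
```

```bash
python3 - <<'E'
from h import *
C=cam('scene');S=cam('side')
h=np.array([444.7,75.4,154.]);n=np.array([.0811,.9967,0])
for k in(20,26): print([((proj(X,h+k*n)-o)*5).round(1) for X,o in((C,[230,140]),(S,[260,130]))])
print('grip top',[((proj(X,h+[0,0,85])-o)*5).round(1) for X,o in((C,[230,140]),(S,[260,130]))])
for nm,x0,y0 in(('scene',300,190),('side',350,170)): crop(cv2.imread(f'pics/{nm}10.png'),x0,y0,50,60,10,'k_'+nm)
E
```

```text
[array([476.5, 454.5]), array([560.7, 428.4])]
[array([469.1, 459.8]), array([565.1, 436.6])]
grip top [array([502.4, 323.8]), array([561. , 316.4])]
```

View pics/k_scene.png

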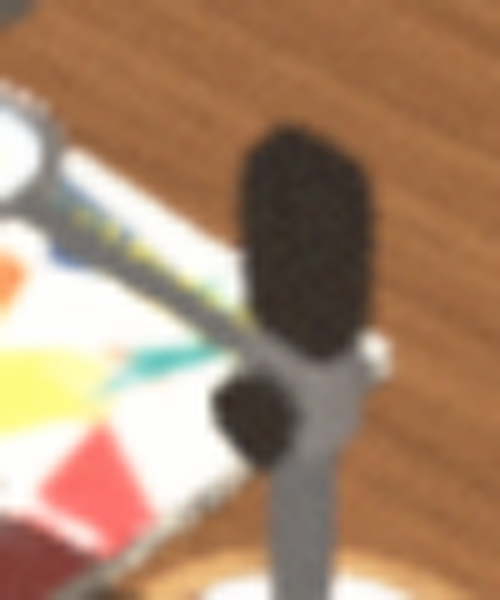

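View pics/k_side.png

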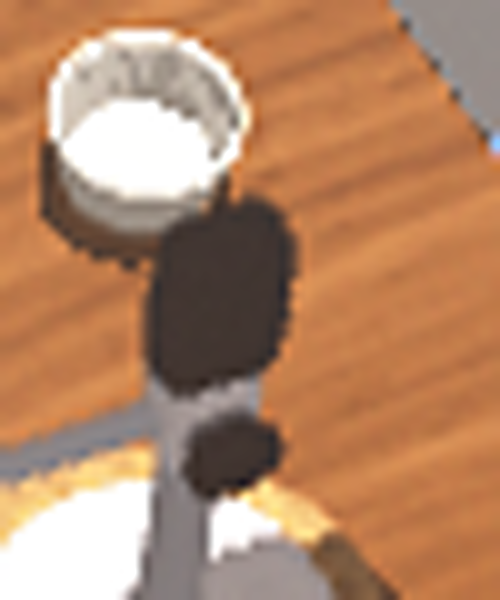

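```bash
python3 - <<'E'
from h import *
C=cam('scene');S=cam('side');n=np.array([.0811,.9967,0])
K,e=tri([ray(C,(325.8,231.8)),ray(S,(373.7,215.7))]);print('knob',K,e,'hinge',K-20*n)
for sc in((295,205.4),(295.4,205.6)):
  for sd in((322.4,226.6),(321.6,226.6),(321.5,227)):
    L,e=tri([ray(C,sc),ray(S,sd)]);d=L-(K-20*n);print(L.round(1),round(e[0],1),d.round(1),np.linalg.norm(d).round(1),'angle',np.arctan2(d[2],np.hypot(d[0],d[1])).round(3),np.degrees(np.arctan2(d[1],d[0])).round(1))
crop(cv2.imread('pics/scene10.png'),270,185,60,50,10,'l_scene');crop(cv2.imread('pics/side10.png'),300,205,60,50,10,'l_side')
E
```

```text
knob [442.56543953  97.64791519 154.56917131] [np.float64(0.016080436513573333), np.float64(0.01608043651348604)] hinge [440.94343953  77.71391519 154.56917131]
[590.5  65.7 151.1] 0.5 [149.6 -12.   -3.5] 150.1 angle -0.023 -4.6
[592.1  63.9 149.2] 0.7 [151.2 -13.8  -5.4] 151.9 angle -0.035 -5.2
[592.6  64.  148.5] 0.2 [151.6 -13.7  -6.1] 152.4 angle -0.04 -5.2
[590.1  64.7 149.7] 0.3 [149.1 -13.   -4.9] 149.8 angle -0.033 -5.0
[591.7  62.9 147.8] 0.5 [150.7 -14.8  -6.8] 151.6 angle -0.045 -5.6
[592.1  63.  147.1] 0.0 [151.2 -14.7  -7.5] 152.1 angle -0.049 -5.5
```

View pics/l_scene.png

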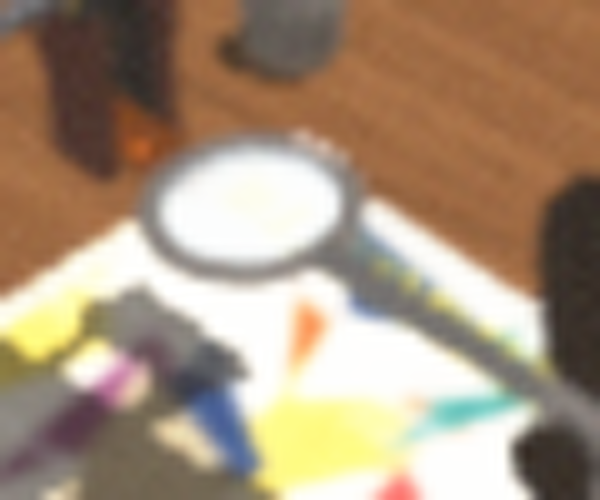

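View pics/l_side.png

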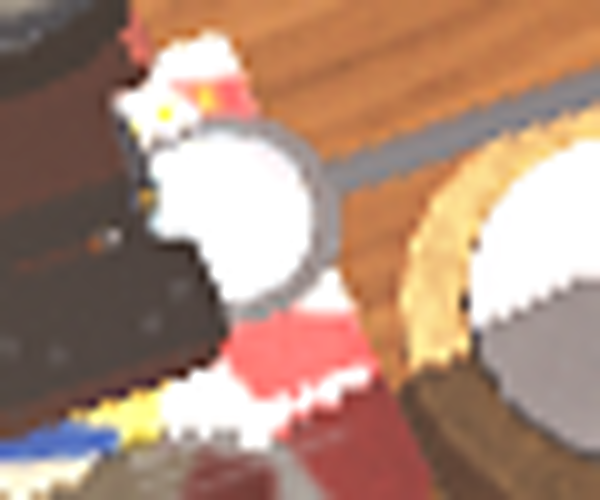

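The arm is about 0.035 rad below level by hinge-to-lens triangulation. I'll raise it 2° more, let it settle, then release.

apply_moves([
  [255,-3.7,0.6,0,0,0,1],
  [255,-3.7,0.6,0,0,0,1],
  [255,0,0,0,0,0,0],
  [255,0,0,0,0,0,0],
  [100,0,0,0,0,0,0],
  [100,0,0,0,0,0,0],
  [100,0,0,0,0,0,0],
  [100,0,0,0,0,0,0],
])

```text
t: 23.3
ee_pos: [657.7, 58.4, 122.9]
orientation: [1.275, 1.156, -1.253]
ft_force: [0.3, 0.2, 0.4]
width: 51.7
```

apply_moves([
  [100,-10,0,0,0,0,0],
  [100,-20,0,0,0,0,0],
  [100,-30,0,0,0,0,0],
  [100,-40,0,0,0,0,0],
  [100,-40,0,0,0,0,0],
  [100,-20,40,0,0,0,0],
  [100,0,50,0,0,0,0],
  [100,0,40,0,0,0,0],
])

```text
t: 24.3
ee_pos: [785.8, 48.3, 288.3]
orientation: [1.277, 1.154, -1.25]
ft_force: [0.8, 0.1, -0.2]
width: 53.4
```

```bash
python3 - <<'E'
from h import *
o=status.get_obs(); print(o['t'],o['ee_pos'],o['ft_force'],o['width'],o['qpos'])
for n in('scene','side','wrist'):
    im=get_image(n)[:,:,::-1].copy(); cv2.imwrite(f'pics/{n}11.png',im)
    if n=='scene': crop(im,240,170,120,90,6,'c_sc11')
    if n=='side': crop(im,280,180,120,90,6,'c_s11')
E
```

```text
24.3 [785.84734882  48.31287667 288.25573865] [ 0.80536363  0.13385025 -0.17899062] 53.357071325520955 [ 0.04730405  0.59578056  1.15050224 -0.00248068  1.37300914  1.69714567]
```

View pics/c_sc11.png

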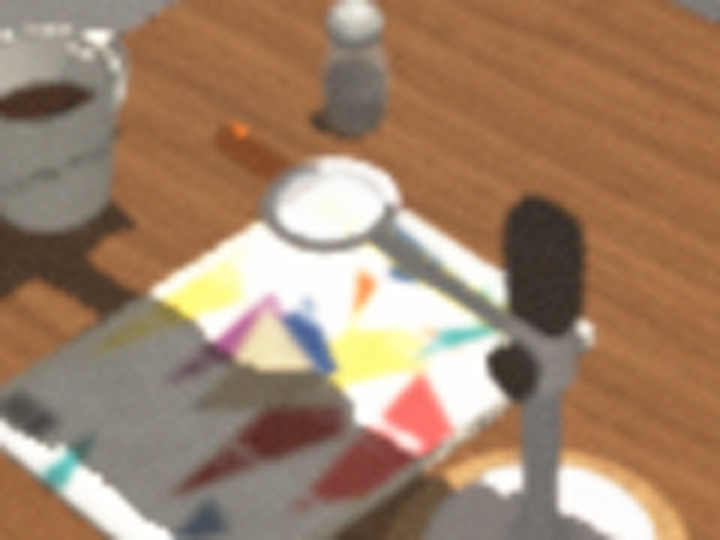

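View pics/c_s11.png

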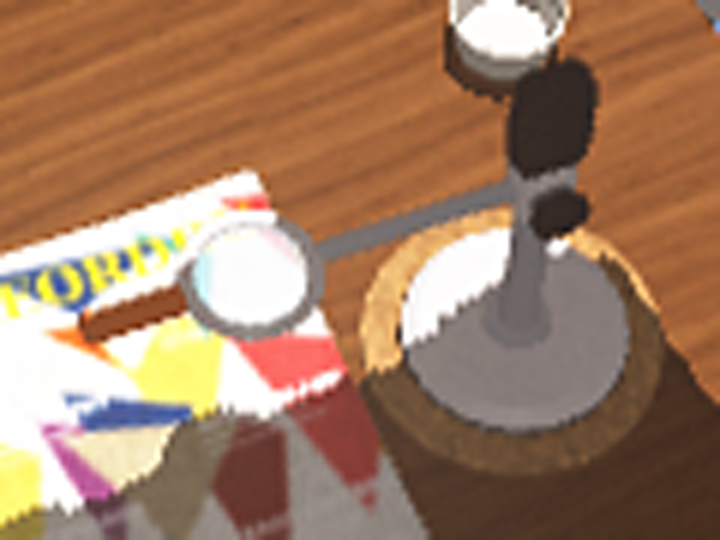

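View pics/wrist11.png

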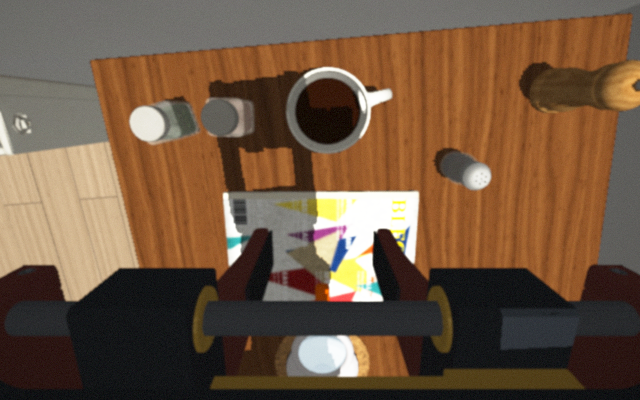

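```bash
python3 - <<'E'
from h import *
C=cam('scene');S=cam('side');n=np.array([.0811,.9967,0])
K,e=tri([ray(C,(325.6,231.8)),ray(S,(373.4,215.7))]);H=K-20*n;print('hinge',H)
for nm,a,b in(('lens',(295,203.8),(322.7,226.25)),('tab',(282,195),(302.2,231.7)),('tabend',(276,192.5),(293.3,234.5))):
    L,e=tri([ray(C,a),ray(S,b)]);d=L-H;print(nm,L.round(1),round(e[0],1),np.linalg.norm(d).round(1),'angle',np.arctan2(d[2],np.hypot(d[0],d[1])).round(3),np.degrees(np.arctan2(d[1],d[0])).round(1))
# ellipse fit of rim grey via contour in scene; predictions of box for angles
h=np.array([441.5,77,154.]);u=np.array([.9967,-.0811,0])
for a in(-.06,-.03,0,.03):
    ax=np.cos(a)*u+np.array([0,0,np.sin(a)]); L=h+150*ax
    for nm,X,x0,y0 in(('scene',C,240,170),('side',S,280,180)):
        q=np.array([(proj(X,L+35.5*(np.cos(t)*ax+np.sin(t)*n))-[x0,y0])*6 for t in np.linspace(0,6.28,90)]); print(a,nm,q.min(0).round(),q.max(0).round(),'tabend',((proj(X,h+235*ax)-[x0,y0])*6).round())
E
```

```text
hinge [441.67210373  77.42636692 154.16590388]
lens [590.4  66.8 157. ] 0.8 149.2 angle 0.019 -4.1
tab [650.5  60.  157.4] 0.8 209.5 angle 0.016 -4.8
tabend [676.6  58.5 154.9] 2.9 235.7 angle 0.003 -4.6
-0.06 scene [263. 177.] [402. 264.] tabend [224. 154.]
-0.06 side [178. 222.] [328. 352.] tabend [ 84. 347.]
-0.03 scene [262. 170.] [401. 258.] tabend [223. 143.]
-0.03 side [178. 217.] [328. 347.] tabend [ 83. 340.]
0 scene [261. 162.] [401. 252.] tabend [222. 133.]
0 side [177. 213.] [328. 342.] tabend [ 82. 332.]
0.03 scene [260. 154.] [401. 247.] tabend [221. 122.]
0.03 side [177. 208.] [329. 337.] tabend [ 82. 325.]
```

The arm is level within about 0.02 rad, with lens +0.019, tab +0.016 and tab end +0.003. Last, I'll check the foot and the bystanders against the first picture.

```bash
python3 - <<'E'
from h import *
a=cv2.imread('pics/scene0.png');b=cv2.imread('pics/scene11.png')
for n,(x,y,w,h) in dict(ramekin=(372,230,28,26),timer=(407,203,24,24),shaker=(290,165,18,32)).items():
    t=a[y:y+h,x:x+w]; s=b[y-8:y+h+8,x-8:x+w+8]; r=cv2.minMaxLoc(cv2.matchTemplate(s,t,cv2.TM_CCOEFF_NORMED)); print(n,'shift',r[3][0]-8,r[3][1]-8,'score',round(r[1],2))
crop(b,230,150,220,160,3.5,'fin')
E
```

```text
ramekin shift 0 0 score 1.0
timer shift -2 1 score 0.59
shaker shift 0 0 score 0.92
```

View pics/fin.png

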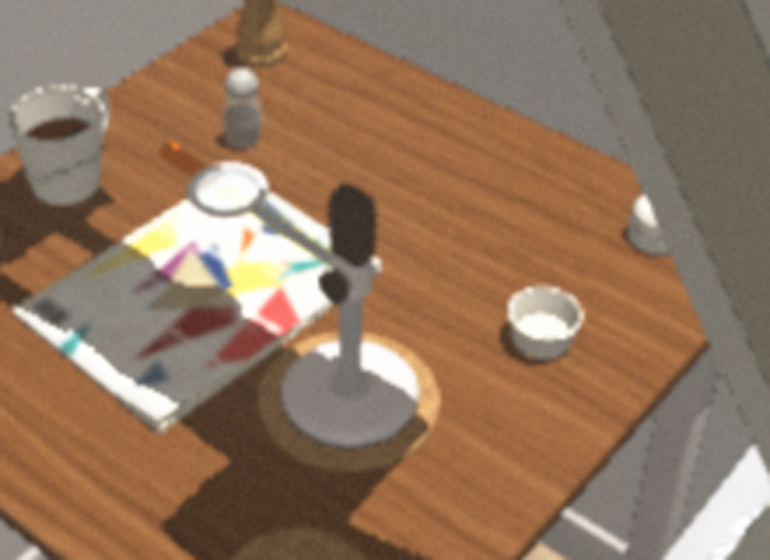

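```bash
python3 -c "
from workcell import close_job
print(close_job())"
```

```text
the job is handed in; nothing more can be done
None
```

I carried the magnifier by its black grip to the larger cork mat, stood it there and let go. I then took the orange tab and raised the arm to level. The job was handed in at about 24.5 s, with the gripper open and clear of everything.

**Last checks**
- **Foot:** it is within about 1 mm of the mat centre by the wrist view just after release, and cork shows all round it in the later pictures. The lens is over the magazine.
- **Arm angle:** triangulation gave +0.019 rad at the lens, +0.016 at the tab and +0.003 at the tab's end. I take it as level to within about 0.02 rad.
- **Bystanders:** the dish and salt shaker show no shift in the scene image. The timer check was inconclusive (match score 0.59), because the robot arm partly hid it in the last picture. The arm made no contact near it, and it had looked in place earlier.

**What went wrong on the way**
- The first try at the tab closed on nothing. The visible fingertips sit about 18–20 mm behind the given TCP in the images, while the text puts them 8 mm ahead of it. I reopened, went 26 mm deeper and gripped it at 15.9 mm wide.

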